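# Put the graded beakers away in the stay-lidded chest

## Robot

A 6-joint arm with a two-finger parallel gripper is mounted at the origin on the work surface. World frame = base frame: x ahead of the robot, y to its left, z up, the work surface at z = 0. Lengths are in mm, angles in rad, forces in N, time in s.
With the tool pointing down it reaches from about 275 to 750 mm from the base axis. Payload 10.2 kg.
Tool frame: the origin (TCP) lies at the very end of the fingers, on their centre line; the grasp point (between the pads) lies ctrl.grip_depth behind it (ctrl.grip_depth is the distance from the TCP to the grasp point, in mm); z points along the fingers, y is the direction in which the jaws open and shut (so a half turn about z gives the same grasp; the last joint's range is limited). The gripper opens to 85 mm and grips with 20 to 120 N. Pads are 22 mm wide; open, the fingers measure 114 mm over their backs; the gripper's body (76 mm by 85 mm) begins 54 mm behind the grasp point. The pads swing forward as they close: fully open they stand 13 mm farther back than shut.
Start: joints at [0.971, 0.313, 1.498, -0, 1.331, -0.223], TCP at [193.185, 488.171, 195.194] pointing down, gripper open.
Joint ranges: [-2.94, 2.94], [-0.97, 2.17], [0.19, 2.56], [-1.23, 4.37], [0.02, 3.11], [-2.88, 2.88]. Speed limits (rad/s): [2.39, 2.39, 3.01, 3.14, 3.14, 3.14].

## Interface

Orientations are given as a unit quaternion [w, x, y, z].
In Python, from rig import telemetry, eyes, ctrl, nets gives the robot as it stands. The module is installed in compiled form; this text tells all that it offers.
- The arm moves only by the tool drive_tool, never from a script. Its argument "series" is text: rows parted by semicolons, each of 7 numbers parted by spaces: the shift along the tool's x, y, z normalised to -1 to 1, where 1 is 0.12 m, then the turn, a rotation vector about the tool's x, y, z normalised to -1 to 1, where 1 is 0.5 rad, then the opening, from 0 (shut) to 1 (fully open). In form: tx ty tz wx wy wz hand; .... A call has 1 to 20 rows; each row is the pose to reach, as a shift and turn from the pose measured when the call began, along the tool's axes at that moment; what a row does not reach only later rows make up. A row lasts 1/10 s, in which the tool goes at most 50 mm and 8.59 degrees, less where a joint would pass 70% of its speed; a pose out of reach is approached as far as the arm can. A call with a number of a shift or a turn outside -1 to 1 is refused whole. A call with a gripper value outside its range is refused whole. The fingers move at their own pace and stop on an object; "newtons" is the grip in N (left out, the last holds). Time passes only in rows, so rows that repeat a pose let the fingers close. It gives the time, the measured TCP pose, the force and the opening at its end, in the units of the state.
- telemetry.sense(): the state, without advancing time (a new reading comes with each control period).
- eyes.capture(name): name is "scene" or "top" or "wrist"; returns a dict with "frame" (420x560x3 uint8, red, green, blue), "fx", "fy", "cx", "cy" (pixels), "view" (4x4, takes a point from world to camera coordinates). Camera axes: x right, y up, looking along -z (the intrinsics and any distortion apply to the point x, -y, -z); pixel columns grow to the right and rows downward; lengths in mm; the calibration is good to about 2 mm. The wrist camera is an equidistant fisheye: a pixel r from the principal point sees the ray r / f radians off the axis. A picture is of the moment at which its call begins. There is no depth.
- ctrl.finish_job(): hands the job in, once; it reports no verdict.
Trained networks look in a picture, given as the dict that the camera call returned (one of the last four; its "shot" number tells which), for a name from the list of things; names that differ only in an ending like _2 or _b are one class to them, and where a whole thing is asked for, a point or a joint stands for the part that bears it (a point fixed in the world has none). Each returns a list of dicts, best first, with "confidence" (0 to 1); they miss things now and then, are a little off and sometimes report something else, mostly with a low value. They report only what shows in the picture. A call takes as long as a camera call.
- nets.spot_in(name, picture): "rect" ([left, top, right, bottom] in pixels, round what is visible of it).
The state is a dict: "time_s": time; "joints": joint angles; "dq": joint speeds; "tau": joint torques, N m; "eef_pos": TCP position; "ee_rot": TCP orientation; "force": force on the tool from outside, world axes, zero at the start; "wrist_torque": the same for the moment, N m; "grip_width": opening from 0.0 (shut) to 1.0 (fully open).
Only numpy, scipy, OpenCV 4.12 (cv2) and the standard library are available. Lean on these libraries where they do the work, as an engineer would, in place of code of your own. Each camera call takes 0.05 s, during which the arm holds its last target. There are 200 camera calls.

## Task

Put the steel beakers away: raise the chest's lid until its folding stay locks and holds it up by itself, then stand all the beakers from the drain mat inside, mouth down on the chest's floor and nested in size order, each larger one over the next smaller. Only when all are nested, draw the stay's knee forward over its straight point, which lifts the lid slightly, so that it folds, and close the lid fully; leave the bottle and jars near by alone.

Things in the scene. Friction and masses are not known exactly. Their poses are not given: they have to be found in the camera images.
- chest: White open-topped chest fixed to the bench, 210 (its x, front to back) x 230 (its y) x 100 mm high, walls and floor 6 mm. Origin: centre of its underside. Its -x side is the front, roughly facing the robot; the lid (8 mm thick) hinges on the top of its back (+x) wall; the folding stay is outside its +y wall. Position and yaw vary.
- chest_floor (a point): Centre of the chest's inner floor, 6 mm above the bench; axes as the chest's.
- lid (a joint): Lid angle, rad: 0 shut, growing as it is raised, 1.40 as far as the stay lets it go, about 1.37 resting on the locked stay. The lid weighs 0.5 kg and has a damper: unsupported and not locked, it sinks shut by its own weight in two to three seconds. With the stay locked it cannot be lowered.
- lid_hinge (a point): Middle of the lid's hinge line (along the chest's y), at the top of the back wall, 105 mm behind the chest's origin and 100 mm above the bench.
- lid_handle (a point): Centre of the lid's handle: a dark steel crossbar, 16 mm diameter, 32 mm long along the chest's y, 30 mm in front of the lid's front edge on a 12 mm wide neck; 240 mm from the hinge line, 105 mm above the bench when shut. Its end faces can be pinched from above; the bar then turns between the fingers as the lid swings.
- stay_knee (a joint): Knee angle of the folding stay (two 90 mm steel links), rad: 0 folded, lid shut; 2.86 links in line; 3.21 at its stop, past the line: locked, carrying the lid. Raising the lid to its limit lets a weak spring bring the knee to the stop. Drawing the knee to the chest's front through the line (about 4 N) lifts the lid slightly and unlocks it; above about 2.2 the spring may re-lock it, below, the lid sinks.
- knee_knob (a point): Centre of the black knob on the knee: 18 mm diameter, 40 mm long along the chest's y, its centre 55 mm outside the chest's +y wall. It swings on a circle of 90 mm radius about the stay's lower pivot: locked, it is 67 mm in front of the hinge line, 139 mm above the bench; folding, it goes up, towards the chest's front and over, to 199 mm in front of the hinge line, 143 mm up, lid shut.
- stay_pivot (a point): Lower pivot of the stay on the chest's +y wall, 135 mm in front of the hinge line, 80 mm above the bench, fixed to the chest.
- beaker1_mid (a point): Centre (half-way up) of a round steel beaker, 70 mm high, wall and bottom 3 mm, standing mouth down; straight-sided, 70 mm outer diameter, but the lowest 16 mm flare out to a mouth of 94 mm; its z points up towards the closed end. Starts on the drain mat; may be absent.
- beaker2_mid (a point): Centre (half-way up) of a round steel beaker, 64 mm high, wall and bottom 3 mm, standing mouth down; straight-sided, 57 mm outer diameter, but the lowest 16 mm flare out to a mouth of 81 mm; its z points up towards the closed end. Starts on the drain mat; may be absent.
- beaker3_mid (a point): Centre (half-way up) of a round steel beaker, 58 mm high, wall and bottom 3 mm, standing mouth down; straight-sided, 44 mm outer diameter, but the lowest 16 mm flare out to a mouth of 68 mm; its z points up towards the closed end. Starts on the drain mat; may be absent.
- beaker4_mid (a point): Centre (half-way up) of a round steel beaker, 52 mm high, wall and bottom 3 mm, standing mouth down; straight-sided, 31 mm outer diameter, but the lowest 16 mm flare out to a mouth of 55 mm; its z points up towards the closed end. Starts on the drain mat; may be absent.
- mat: Black rubber drain mat fixed to the bench, 240 x 250 x 4 mm, origin at the centre of its underside; the beakers start on it, about 120 mm apart, in any arrangement.
- reagent_bottle: Amber bottle, 68 mm diameter, 150 mm high, a bystander to be left alone; origin at the centre of its underside.
- powder_jar: White jar, 70 mm diameter, 90 mm high, a bystander to be left alone; origin at the centre of its underside.
- squat_jar: Squat glass jar with a black cap, 60 mm diameter, 75 mm high, a bystander to be left alone; origin at the centre of its underside.

How it is judged:
By the outcome, as a careful person would: the job done as asked, in the order asked, and still so for the second after the job is handed in, with the robot touching nothing.
Of beaker1, beaker2, beaker3, beaker4 only 3 to 4 are there at a start; the rules pass over those that are not, and their reading is None.
At some moment in a run one of beaker1, beaker2, beaker3 may be knocked a few centimetres aside while the robot is not near it.
It also fails if it takes over 208 s, if anything falls off the work surface, if the arm or the gripper's body presses on something with over 40 N, if the wrist force passes 120 N, or if a joint passes its speed limit or range.

## Working session

There is one attempt and no reset: what is moved stays moved. The work goes in short steps, Python scripts to look and compute and a tool call to move; the robot and the scene stay as the last step left them, time stands still between calls to the robot, and variables do not carry over. Pictures are saved under pics/ and viewed, about 12 in all and at most 16, crops included, and the job is handed in when it is done.

Besides the shell and the picture viewer there is one more tool, called as a command line: name --argument value ..., lists and objects as JSON in quotes. drive_tool: Moves the arm, as the interface text tells. Scaled input: -1 to 1 covers 0.12 m each way for a shift and 0.5 rad each way for a turn. Its arguments: {"type":"object","properties":{"series":{"type":"string"},"newtons":{"type":"number"}},"required":["series"]}

```bash
mkdir -p pics; ls
cat > h.py <<'E'
import numpy as np, cv2
from rig import telemetry, eyes, ctrl, nets
from scipy.spatial.transform import Rotation as R
def save(p,name): cv2.imwrite('pics/'+name,cv2.cvtColor(p['frame'],cv2.COLOR_RGB2BGR))
def ray(p,u,v):
    x=(u-p['cx'])/p['fx'];y=(v-p['cy'])/p['fy']
    if p.get('fish'):
        r=np.hypot(x,y); s=np.sin(r)/r if r>1e-9 else 1
        d=np.array([x*s,-y*s,-np.cos(r)])
    else: d=np.array([x,-y,-1.])
    V=np.array(p['view']);Rm=V[:3,:3];o=-Rm.T@V[:3,3]
    d=Rm.T@d
    return o,d/np.linalg.norm(d)
def atz(p,u,v,z):
    o,d=ray(p,u,v); return o+d*(z-o[2])/d[2]
def proj(p,X):
    V=np.array(p['view']);c=V[:3,:3]@np.array(X,float)+V[:3,3]
    x,y,z=c[0],-c[1],-c[2]
    if p.get('fish'):
        r=np.hypot(x,y);t=np.arctan2(r,z);x,y=x/r*t,y/r*t
    else: x,y=x/z,y/z
    return np.array([p['fx']*x+p['cx'],p['fy']*y+p['cy']])
def cap(n):
    p=eyes.capture(n); p['fish']=(n=='wrist'); return p
def pose():
    s=telemetry.sense(); q=s['ee_rot']; return np.array(s['eef_pos']),R.from_quat([q[1],q[2],q[3],q[0]]),s
def rel(target,yaw=None,Rt=None):
    """normalised tool shift/turn to reach target TCP with jaw axis (tool y) at yaw, pointing down"""
    p,r,s=pose(); t=r.inv().apply(np.array(target)-p)/120
    if Rt is None:
        ys=[]
        for k in (0,np.pi):
            y=np.array([np.cos(yaw+k),np.sin(yaw+k),0]);z=np.array([0,0,-1.]);x=np.cross(y,z)
            ys.append(R.from_matrix(np.c_[x,y,z]))
        Rt=min(ys,key=lambda a:(r.inv()*a).magnitude())
    w=(r.inv()*Rt).as_rotvec()/0.5
    return np.round(t,3),np.round(w,3)
E
python3 - <<'E'
from h import *
print(ctrl.grip_depth, telemetry.sense())
for n in ('scene','top'):
    p=cap(n); save(p,n+'0.png'); print(n,p['fx'],p['fy'],p['cx'],p['cy'],[k for k in p],np.round(p['view'],3).tolist())
    for t in ['chest','lid_handle','knee_knob','beaker1_mid','beaker2_mid','beaker3_mid','beaker4_mid','mat','reagent_bottle','powder_jar','squat_jar']:
        print(t,[(np.round(d['rect']).tolist(),round(d['confidence'],2)) for d in nets.spot_in(t,p)[:2]])
E
```

```text
pics
18.700000000000003 {'time_s': 0.0, 'joints': array([ 9.70634915e-01,  3.13468263e-01,  1.49844210e+00,  2.15030639e-05,
        1.33102225e+00, -2.23371284e-01]), 'dq': array([-6.37615401e-04,  1.49882040e-03, -1.32829759e-03,  1.74839701e-04,
        9.20709226e-05, -1.00037746e-03]), 'tau': array([ 6.33785821e-04, -4.12259102e+01, -2.59737897e+01, -1.52649791e-04,
        4.10235618e-03,  1.26482138e-05]), 'eef_pos': array([192.9793912 , 487.91275645, 194.6238818 ]), 'ee_rot': array([-2.77714729e-04,  1.87285071e-01,  9.82305377e-01, -6.09800894e-04]), 'force': array([ 0.66365715, -0.2705714 , -0.03150191]), 'wrist_torque': array([ 0.03074525,  0.02076112, -0.02044629]), 'grip_width': 1.0026177244417982}
scene 484.01072445242994 484.01072445242994 277.1281899772268 220.06019907016474 ['frame', 'fx', 'fy', 'cx', 'cy', 'view', 'shot', 'fish'] [[0.019, 1.0, -0.021, -64.783], [-0.605, 0.029, 0.796, 250.586], [0.796, -0.002, 0.605, -1823.226], [0.0, 0.0, 0.0, 1.0]]
chest [([236.0, 182.0, 343.0, 289.0], 0.76)]
lid_handle [([240.0, 194.0, 339.0, 257.0], 0.88), ([194.0, 277.0, 222.0, 
[... 716 characters left out ...]
015, 0.188, -609.698], [-0.188, -0.006, 0.982, -1156.223], [0.0, 0.0, 0.0, 1.0]]
chest [([206.0, 184.0, 331.0, 286.0], 0.76), ([225.0, 183.0, 332.0, 287.0], 0.24)]
lid_handle [([224.0, 181.0, 332.0, 286.0], 0.95), ([341.0, 154.0, 369.0, 185.0], 0.68)]
knee_knob [([203.0, 276.0, 237.0, 288.0], 0.71)]
beaker1_mid []
beaker2_mid [([363.0, 272.0, 395.0, 303.0], 0.72)]
beaker3_mid [([410.0, 234.0, 439.0, 259.0], 0.71)]
beaker4_mid [([370.0, 236.0, 389.0, 250.0], 0.54)]
mat [([349.0, 223.0, 450.0, 313.0], 0.8)]
reagent_bottle [([114.0, 199.0, 150.0, 229.0], 0.88), ([222.0, 183.0, 331.0, 286.0], 0.38)]
powder_jar [([107.0, 276.0, 142.0, 303.0], 0.81)]
squat_jar [([341.0, 155.0, 366.0, 185.0], 0.7)]
```

Run:
```python
import cv2,numpy as np
a=cv2.imread('pics/top0.png')[140:330,90:470];b=cv2.imread('pics/scene0.png')[160:330,110:460]
a=cv2.resize(a,(790,395),interpolation=cv2.INTER_CUBIC)
cv2.imwrite('pics/a.png',a);cv2.imwrite('pics/b.png',cv2.resize(b,(790,384),interpolation=cv2.INTER_CUBIC))
```

```text
(no output)
```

View pics/a.png

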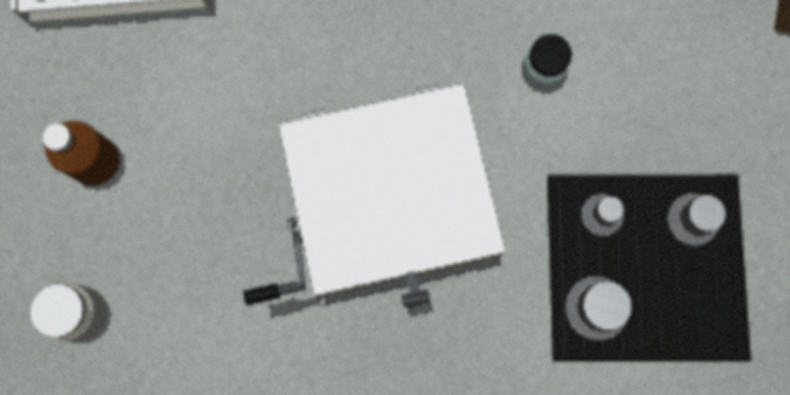

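View pics/b.png

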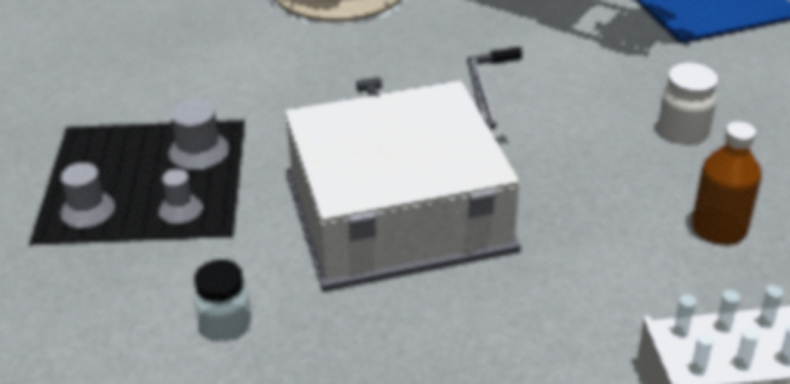

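The pictures show the closed chest in the middle. Its handle is at about px (290,283) in top, and the knob is on the robot-left side at about (216,282). Three beakers stand on the mat, and their tops measure about 57, 44 and 31 mm, so these are beakers 2, 3 and 4, and beaker 1 is absent. Next I fit the positions.

Run:
```python
from h import *
from scipy.optimize import least_squares
p=cap('top'); s=790/380
f=lambda u,v:(90+u/s,140+v/s)
c=[f(281,124),f(463,86),f(503,253),f(313,293)]  # back-left(+y), back-right, front-right, front-left
P=[atz(p,*k,108) for k in c]
for k in P: print(k.round(0))
L=np.array([[105,115],[105,-115],[-105,-115],[-105,115]])
def res(q):
    Rm=np.array([[np.cos(q[2]),-np.sin(q[2])],[np.sin(q[2]),np.cos(q[2])]])
    return ((L@Rm.T+q[:2])-np.array(P)[:,:2]).ravel()
r=least_squares(res,[500,50,0]);print('chest',r.x,res(r.x).round(1))
print('handle',atz(p,*f(416,299),110))
a=r.x[2];ch=lambda x,y:r.x[:2]+[x*np.cos(a)-y*np.sin(a),x*np.sin(a)+y*np.cos(a)]
print('pred handle',ch(-135,0),'knob',ch(-94,170),atz(p,*f(262,294),143))
for n,u,v,h in (('b4',610,209,56),('b3',707,213,62),('b2',607,305,68)): print(n,atz(p,*f(u,v),h))
sc=cap('scene');t=790/350
for n,u,v,h in (('b4',175,177,56),('b3',80,174,62),('b2',195,111,68)): print(n,atz(sc,110+u/t,160+v/t,h))
for n,h in (('reagent_bottle',75),('powder_jar',45),('squat_jar',40)):
    b=nets.spot_in(n,p)[0]['rect'];print(n,atz(p,(b[0]+b[2])/2,(b[1]+b[3])/2,h))
X=ch(-135,0)
print(rel([*X,190],a+np.pi/2),rel([*X,105],a+np.pi/2))
```

```text
[648. 209. 108.]
[699. -10. 108.]
[496. -58. 108.]
[446. 164. 108.]
chest [5.72505435e+02 7.62473823e+01 2.25062346e-01] [ 0.8  2.4  1.4 -2.  -0.6 -1.2 -1.6  0.7]
handle [440.9398862   43.70046476 110.        ]
pred handle [440.91010821  46.11981895] knob [442.93768306 220.98230475] [442.07987508 218.84763496 143.        ]
b4 [ 558.40916019 -196.62570401   56.        ]
b3 [ 554.37028588 -314.77192369   62.        ]
b2 [ 439.59420098 -187.43339234   68.        ]
b4 [ 563.15536383 -193.06908662   56.        ]
b3 [ 559.42037083 -309.22404276   62.        ]
b2 [ 442.28467751 -180.79338944   68.        ]
reagent_bottle [615.27115569 458.68412524  75.        ]
powder_jar [423.27948627 467.83285268  45.        ]
squat_jar [ 754.11951987 -127.60501296   40.        ]
(array([-3.275, -2.666,  0.043]), array([-0.   ,  0.   , -1.204])) (array([-3.275, -2.666,  0.752]), array([-0.   ,  0.   , -1.204]))
```

drive_tool --series "-0.3 -0.25 0 0 0 0 1; -0.65 -0.53 0 0 0 0 1; -1 -0.81 0 0 0 0 1; -1 -0.81 0 0 0 0 1"

```text
time_s: 1.85
eef_pos: [270.8, 350.6, 195.4]
ee_rot: [0.0, 0.189, 0.982, -0.0]
force: [-0.2, 0.4, -0.9]
grip_width: 1.003
```

drive_tool --series "-0.3 -0.25 0 0 0 0 1; -0.65 -0.53 0 0 0 0 1; -1 -0.81 0 0 0 0 1; -1 -0.81 0 0 0 0 1"

```text
time_s: 2.25
eef_pos: [347.9, 212.8, 195.7]
ee_rot: [0.001, 0.192, 0.981, -0.0]
force: [-0.1, -0.0, -0.1]
grip_width: 1.002
```

drive_tool --series "-0.3 -0.25 0 0 0 -0.3 1; -0.65 -0.53 0 0 0 -0.6 1; -1 -0.81 0 0 0 -0.9 1; -1 -0.81 0 0 0 -1 1; -1 -0.81 0 0 0 -1 1"

```text
time_s: 2.75
eef_pos: [423.9, 75.8, 195.8]
ee_rot: [0.001, -0.057, 0.998, -0.001]
force: [-0.2, 0.5, 1.0]
grip_width: 1.004
```

```bash
cat >> h.py <<'E'
A=0.225; C=np.array([572.5,75.5])
def ch(x,y,z): return np.array([C[0]+x*np.cos(A)-y*np.sin(A),C[1]+x*np.sin(A)+y*np.cos(A),z])
E
python3 - <<'E'
from h import *
p=cap('wrist');save(p,'w1.png')
print(pose()[0],pose()[2]['grip_width'])
for n in('lid_handle',): print([(np.round(d['rect']).tolist(),d['confidence'],atz(p,(d['rect'][0]+d['rect'][2])/2,(d['rect'][1]+d['rect'][3])/2,105).round()) for d in nets.spot_in(n,p)[:3]])
print(proj(p,ch(-135,0,105)))
print(rel(ch(-135,0,87),A+np.pi/2))
E
```

```text
[422.99974649  77.33186334 195.76503952] 0.9975268706511198
[([130.0, 203.0, 372.0, 361.0], 0.85, array([508.,  63., 105.]))]
[237.36862906 213.5243663 ]
(array([-0.121, -0.289,  0.907]), array([-0.001,  0.002, -0.226]))
```

View pics/w1.png

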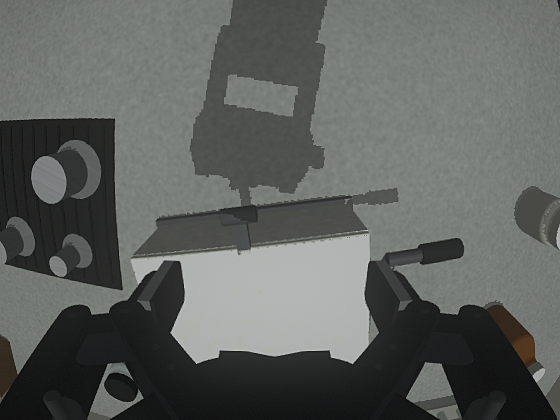

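The wrist view shows the handle at about (240,215), as predicted (237,214). I go down onto it now.

drive_tool --series "-0.1 -0.2 0.1 0 0 -0.15 1; -0.12 -0.29 0.25 0 0 -0.23 1; -0.12 -0.29 0.5 0 0 -0.23 0.6; -0.12 -0.29 0.7 0 0 -0.23 0.6; -0.12 -0.29 0.85 0 0 -0.23 0.6; -0.12 -0.29 0.92 0 0 -0.23 0.6; -0.12 -0.29 0.92 0 0 -0.23 0.6;-0.12 -0.29 0.92 0 0 -0.23 0; -0.12 -0.29 0.92 0 0 -0.23 0; -0.12 -0.29 0.92 0 0 -0.23 0; -0.12 -0.29 0.92 0 0 -0.23 0; -0.12 -0.29 0.92 0 0 -0.23 0; -0.12 -0.29 0.92 0 0 -0.23 0" --newtons 45

```text
time_s: 4.15
eef_pos: [440.8, 45.2, 85.5]
ee_rot: [0.0, -0.113, 0.994, -0.0]
force: [0.9, 0.3, 0.3]
grip_width: -0.002
```

```bash
cat > arc.py <<'E'
from h import *
# lid arc: rows of tool shift from the present pose to lid angles th0..th1
import sys
th=np.linspace(float(sys.argv[1]),float(sys.argv[2]),int(sys.argv[3]))
p,r,s=pose()
H=lambda t: ch(105-240*np.cos(t+.0208),0,100+240*np.sin(t+.0208))
print(p,s['grip_width'],'grasp-handle',(p-[0,0,18.7]*0-H(th[0])).round(1))
for t in th[1:]: print(round(t,2),(r.inv().apply(H(t)-H(th[0]))/120).round(2))
E
python3 arc.py 0 1.4 15
```

```text
Traceback (most recent call last):
  File "arc.py", line 7, in <module>
    print(p,s['grip_width'],'grasp-handle',(p-[0,0,18.7]*0-H(th[0])).round(1))
                                            ~^~~~~~~~~~~~~
ValueError: operands could not be broadcast together with shapes (3,) (0,)
```

Run:
```python
from h import *
p=cap('wrist');save(p,'w2.png');q=cap('scene');save(q,'s2.png')
a=p['frame'][120:400,80:480];b=q['frame'][120:300,220:360]
im=np.hstack([cv2.resize(a,(400,280)),cv2.resize(b,(218,280))]);save({'frame':cv2.resize(im,(800,362))},'c2.png')
print(pose()[2]['grip_width'],pose()[2]['force'],proj(p,ch(-135,0,105)))
```

```text
0.0022708644059239295 [-0.47933614  0.14207777 -0.3143283 ] [274.56198022 253.13383899]
```

View pics/c2.png

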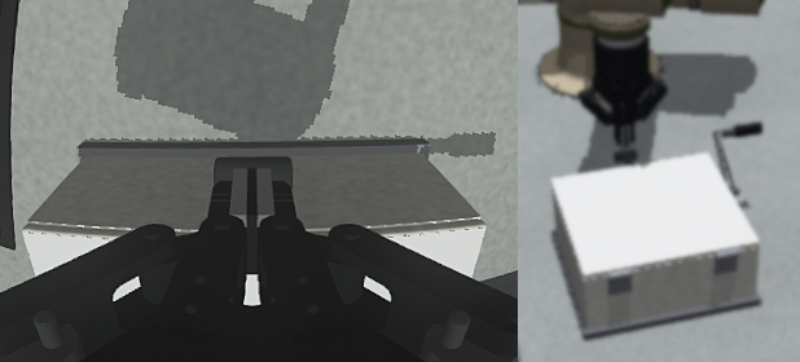

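Run:
```python
from h import *
q=cap('scene');p=cap('wrist')
T=pose()[0]
for z in (85,105,120,135): print(z,proj(q,[T[0],T[1],z]),proj(q,[T[0]-20,T[1],z]),proj(p,[T[0],T[1],z]))
print(proj(q,ch(-105,0,108)),proj(p,ch(-105,0,108)))
save({'frame':cv2.resize(q['frame'][150:220,240:310],(560,560),interpolation=cv2.INTER_CUBIC)},'s3.png')
```

```text
85 [272.71864046 201.99358934] [272.63793171 198.12057045] [274.19644186 238.88052111]
105 [272.5345104  196.36891752] [272.45517453 192.52588438] [274.21764904 252.98464352]
120 [272.39432409 192.08660776] [272.31605679 188.26711806] [274.23673663 265.6473106 ]
135 [272.25230848 187.7484178 ] [272.17514424 183.95340797] [274.25932228 280.59176322]
[275.03402123 201.24287374] [274.35278204 302.9502217 ]
```

View pics/s3.png

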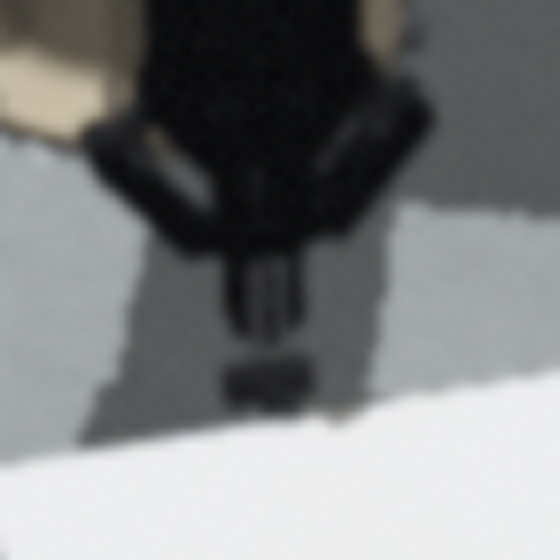

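The scene view shows the closed fingertips at (273,192), and the bar lies clear below them at (273,198). So the physical tips are higher than the TCP reading suggests. I open, go about 28 mm lower and pinch again.

drive_tool --series "0 0 0 0 0 0 0.65; 0 0 0 0 0 0 0.65; 0 0 0 0 0 0 0.65;0 0 0 0 0 0 0.65; 0 0 0 0 0 0 0.65; 0 0 0 0 0 0 0.65; 0 0 0.06 0 0 0 0.65; 0 0 0.12 0 0 0 0.65; 0 0 0.18 0 0 0 0.65; 0 0 0.23 0 0 0 0.65; 0 0 0.23 0 0 0 0.65"

```text
time_s: 5.45
eef_pos: [440.3, 45.2, 56.9]
ee_rot: [-0.0, -0.113, 0.994, -0.0]
force: [0.2, -0.2, -0.2]
grip_width: 0.652
```

drive_tool --series "0 0 0 0 0 0 0; 0 0 0 0 0 0 0; 0 0 0 0 0 0 0; 0 0 0 0 0 0 0; 0 0 0 0 0 0 0; 0 0 0 0 0 0 0; 0 0 0 0 0 0 0; 0 0 0 0 0 0 0"

```text
time_s: 6.25
eef_pos: [440.2, 45.6, 57.1]
ee_rot: [-0.0, -0.113, 0.994, 0.0]
force: [-2.4, 5.0, 4.7]
grip_width: 0.362
```

```bash
sed -i 's/(p-\[0,0,18.7\]\*0-H/(p-H/' arc.py; python3 arc.py 0 1.4 15
python3 - <<'E'
from h import *
q=cap('scene');p=cap('wrist')
a=cv2.resize(q['frame'][150:220,240:310],(400,400),interpolation=cv2.INTER_CUBIC)
save({'frame':np.hstack([a,cv2.resize(p['frame'][180:320,204:344],(400,400))])},'s4.png')
E
```

```text
[440.18620514  45.55715107  57.09421462] 0.3619382530960794 grasp-handle [ -0.8   0.2 -47.9]
0.1 [-0.01  0.   -0.2 ]
0.2 [-0.05  0.   -0.4 ]
0.3 [-0.1   0.   -0.59]
0.4 [-0.17 -0.   -0.78]
0.5 [-0.26 -0.   -0.95]
0.6 [-0.37 -0.   -1.12]
0.7 [-0.5  -0.   -1.28]
0.8 [-0.64 -0.   -1.42]
0.9 [-0.79 -0.   -1.55]
1.0 [-0.95 -0.   -1.66]
1.1 [-1.13 -0.   -1.76]
1.2 [-1.31 -0.   -1.84]
1.3 [-1.5 -0.  -1.9]
1.4 [-1.7  -0.   -1.94]
```

View pics/s4.png

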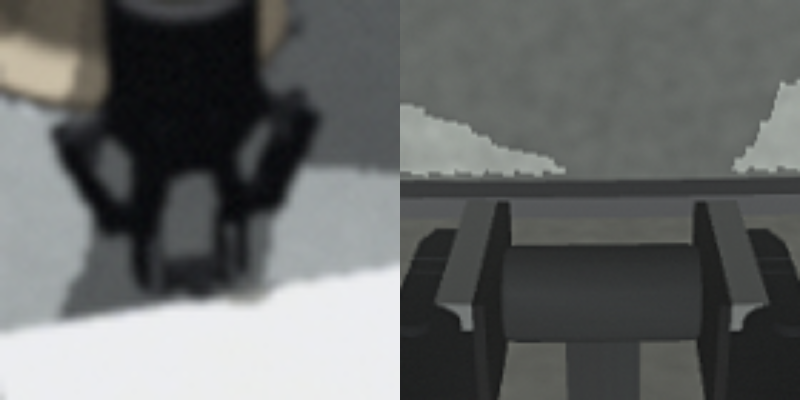

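The opening is 0.36 × 85, about 31 mm, and the wrist view shows the bar between the pads, so it is held. I raise the lid along its arc.

drive_tool --series "0 0 -0.1 0 0 0 0; -0.01 0 -0.2 0 0 0 0; -0.03 0 -0.3 0 0 0 0; -0.05 0 -0.4 0 0 0 0; -0.075 0 -0.49 0 0 0 0; -0.1 0 -0.59 0 0 0 0; -0.135 0 -0.69 0 0 0 0; -0.17 0 -0.78 0 0 0 0; -0.215 0 -0.87 0 0 0 0; -0.26 0 -0.95 0 0 0 0; -0.26 0 -0.95 0 0 0 0" --newtons 60

```text
time_s: 7.45
eef_pos: [471.3, 53.1, 171.2]
ee_rot: [0.0, -0.114, 0.994, 0.001]
force: [2.8, 4.9, -6.3]
grip_width: 0.355
```

```bash
python3 arc.py 0.5 1.4 10;python3 -c "
from h import *
print(pose()[2]['force'],pose()[2]['joints'])"
```

```text
[471.30944037  53.14454381 171.22362976] 0.3546861083478117 grasp-handle [ -0.6   0.7 -48.2]
0.6 [-0.11 -0.   -0.17]
0.7 [-0.23 -0.   -0.32]
0.8 [-0.37 -0.   -0.47]
0.9 [-0.52 -0.   -0.6 ]
1.0 [-0.69 -0.   -0.71]
1.1 [-0.87 -0.   -0.81]
1.2 [-1.05 -0.   -0.88]
1.3 [-1.24 -0.   -0.94]
1.4 [-1.44 -0.   -0.98]
[ 2.76329125  4.88547466 -6.30828506] [-1.36241080e-01  2.22520723e-01  1.68117352e+00  1.32641542e-03
  1.23813485e+00 -1.93500514e+00]
```

drive_tool --series "-0.055 0 -0.085 0 0 0 0; -0.11 0 -0.17 0 0 0 0; -0.17 0 -0.25 0 0 0 0; -0.23 0 -0.32 0 0 0 0; -0.3 0 -0.4 0 0 0 0; -0.37 0 -0.47 0 0 0 0; -0.445 0 -0.535 0 0 0 0; -0.52 0 -0.6 0 0 0 0; -0.605 0 -0.655 0 0 0 0; -0.69 0 -0.71 0 0 0 0; -0.69 0 -0.71 0 0 0 0"

```text
time_s: 8.55
eef_pos: [552.2, 72.8, 255.5]
ee_rot: [-0.001, -0.114, 0.993, 0.002]
force: [-1.0, 5.4, -5.1]
grip_width: 0.348
```

drive_tool --series "-0.09 0 -0.05 0 0 0 0; -0.18 0 -0.1 0 0 0 0; -0.27 0 -0.135 0 0 0 0; -0.36 0 -0.17 0 0 0 0; -0.455 0 -0.2 0 0 0 0; -0.55 0 -0.23 0 0 0 0; -0.65 0 -0.25 0 0 0 0; -0.75 0 -0.265 0 0 0 0; -0.77 0 -0.265 0 0 0 0; -0.77 0 -0.265 0 0 0 0"

```text
time_s: 9.55
eef_pos: [642.4, 94.8, 288.3]
ee_rot: [-0.0, -0.115, 0.993, 0.002]
force: [-3.1, 5.5, 6.7]
grip_width: 0.347
```

```bash
python3 arc.py 1.4 1.43 2;python3 - <<'E'
from h import *
print(pose()[2]['force'],pose()[2]['joints'])
q=cap('scene');p=cap('wrist')
a=cv2.resize(q['frame'][60:340,120:480],(514,400),interpolation=cv2.INTER_CUBIC)
save({'frame':np.hstack([a,cv2.resize(p['frame'][:,170:450],(270,400))])},'s5.png')
E
```

```text
[642.40016066  94.75298082 288.29823377] 0.3466674991917517 grasp-handle [  2.5   3.8 -49. ]
1.43 [-0.06 -0.   -0.01]
[-3.10346677  5.53140163  6.67999524] [-0.03569357  0.57778028  0.86832644  0.00455675  1.69674344 -1.83588674]
```

View pics/s5.png

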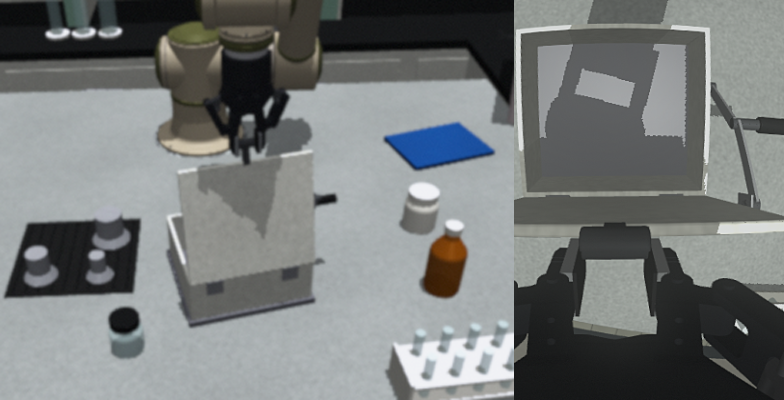

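The lid stands nearly upright. I hold it at its limit so the spring can lock the knee, then ease it back and watch the force.

drive_tool --series "-0.05 0 0 0 0 0 0; -0.07 0 0 0 0 0 0; -0.07 0 0 0 0 0 0; -0.07 0 0 0 0 0 0; -0.07 0 0 0 0 0 0; -0.07 0 0 0 0 0 0; -0.07 0 0 0 0 0 0; -0.07 0 0 0 0 0 0"

```text
time_s: 10.45
eef_pos: [650.9, 96.9, 289.3]
ee_rot: [0.001, -0.115, 0.993, 0.002]
force: [0.3, 2.3, 6.4]
grip_width: 0.346
```

drive_tool --series "0.05 0 0 0 0 0 0; 0.1 0 0 0 0 0 0; 0.13 0 0.01 0 0 0 0; 0.13 0 0.01 0 0 0 0; 0.13 0 0.01 0 0 0 0"

```text
time_s: 10.95
eef_pos: [635.5, 93.2, 286.8]
ee_rot: [-0.0, -0.115, 0.993, 0.002]
force: [3.2, 0.6, -13.1]
grip_width: 0.345
```

Run:
```python
from h import *
p=cap('wrist');q=cap('scene')
for pp in(p,q):
  print('knob locked pred',proj(pp,ch(105-67,170,139)),'straight pred', [proj(pp,ch(-30+90*np.cos(t),170,80+90*np.sin(t))).round(0).tolist() for t in (np.arctan2(59,68)+.0,1.0,1.2,1.5)])
  print([(np.round(d['rect']).tolist(),round(d['confidence'],2)) for d in nets.spot_in('knee_knob',pp)[:3]])
```

```text
knob locked pred [426.05196371 162.32413132] straight pred [[426.0, 162.0], [435.0, 147.0], [439.0, 132.0], [443.0, 106.0]]
[([396.0, 122.0, 458.0, 215.0], 0.88), ([506.0, 81.0, 560.0, 126.0], 0.67)]
knob locked pred [349.78859937 211.48023127] straight pred [[350.0, 211.0], [348.0, 202.0], [346.0, 196.0], [342.0, 189.0]]
[([417.0, 215.0, 447.0, 271.0], 0.52), ([341.0, 190.0, 358.0, 201.0], 0.42)]
```

drive_tool --series "0.04 0 0.01 0 0 0 0; 0.07 0 0.02 0 0 0 0; 0.07 0 0.02 0 0 0 0; 0.07 0 0.02 0 0 0 0"

```text
time_s: 11.55
eef_pos: [627.5, 91.3, 284.9]
ee_rot: [0.0, -0.115, 0.993, 0.002]
force: [2.2, 1.3, -10.4]
grip_width: 0.346
```

Run:
```python
from h import *
p=cap('wrist');q=cap('scene')
a=cv2.resize(q['frame'][150:290,230:370],(400,400),interpolation=cv2.INTER_CUBIC)
save({'frame':np.hstack([a,cv2.resize(p['frame'][60:300,320:560],(400,400))])},'s6.png')
print('piv',proj(p,ch(-30,120,80)),proj(q,ch(-30,120,80)),'knob',proj(p,ch(38,170,139)),proj(p,ch(38,150,139)))
```

```text
piv [371.40927931 104.32729849] [322.95756125 217.46568348] knob [426.28785556 169.95113274] [410.20255828 169.25748216]
```

View pics/s6.png

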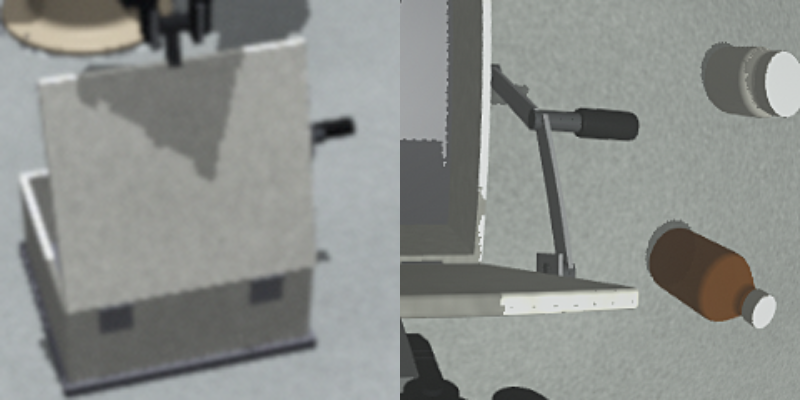

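The knob in the wrist view is at (446,135), while the locked position would be about (426,170). The knee is not over the line yet, so I push the lid farther until I feel its limit.

drive_tool --series "-0.06 0 -0.03 0 0 0 0; -0.12 0 -0.05 0 0 0 0; -0.18 0 -0.055 0 0 0 0; -0.22 0 -0.06 0 0 0 0; -0.26 0 -0.06 0 0 0 0; -0.26 0 -0.06 0 0 0 0"

```text
time_s: 12.25
eef_pos: [653.7, 97.7, 289.9]
ee_rot: [-0.008, -0.115, 0.993, 0.002]
force: [-25.0, -4.5, -20.4]
grip_width: 0.345
```

drive_tool --series "-0.03 0 0 0 0 0 0; -0.06 0 0 0 0 0 0; -0.06 0 0 0 0 0 0; -0.06 0 0 0 0 0 0; -0.06 0 0 0 0 0 0; -0.06 0 0 0 0 0 0; -0.06 0 0 0 0 0 0; -0.06 0 0 0 0 0 0"

```text
time_s: 13.05
eef_pos: [654.2, 98.0, 289.8]
ee_rot: [-0.018, -0.114, 0.993, 0.002]
force: [-41.0, -8.1, -9.9]
grip_width: 0.344
```

Run:
```python
from h import *
p=cap('wrist')
print('t .715 .88 1.0 1.2',[proj(p,ch(-30+90*np.cos(t),170,80+90*np.sin(t))).round(0).tolist() for t in (.715,.88,1.0,1.2)])
print([(np.round(d['rect']).tolist(),round(d['confidence'],2)) for d in nets.spot_in('knee_knob',p)[:3]])
save(p,'w7.png')
g=p['frame'].mean(2)
m=(g[60:220,400:]<45).astype(np.uint8)
n,l,st,ce=cv2.connectedComponentsWithStats(m)
for i in range(1,n):
    if st[i,4]>60: print(st[i]+[400,60,0,0,0],ce[i]+[400,60])
```

```text
t .715 .88 1.0 1.2 [[424.0, 149.0], [429.0, 140.0], [432.0, 132.0], [437.0, 117.0]]
[([389.0, 129.0, 449.0, 202.0], 0.85)]
```

drive_tool --series "0.05 0 0 0 0 0 0; 0.1 0 0 0 0 0 0; 0.12 0 0 0 0 0 0; 0.12 0 0 0 0 0 0; 0.12 0 0 0 0 0 0"

```text
time_s: 13.65
eef_pos: [641.9, 94.8, 288.3]
ee_rot: [-0.017, -0.114, 0.993, 0.002]
force: [13.7, 1.8, -25.8]
grip_width: 0.342
```

drive_tool --series "0.03 0 0 0 0 0 0; 0.06 0 0.01 0 0 0 0; 0.06 0 0.01 0 0 0 0; 0.06 0 0.01 0 0 0 0"

```text
time_s: 14.05
eef_pos: [639.5, 94.1, 287.8]
ee_rot: [-0.009, -0.114, 0.993, 0.002]
force: [29.9, 6.5, -17.0]
grip_width: 0.344
```

Run:
```python
from h import *
p=cap('wrist')
print('t .715 .88 1.0 1.2',[proj(p,ch(-30+90*np.cos(t),170,80+90*np.sin(t))).round(0).tolist() for t in (.715,.88,1.0,1.2)])
save({'frame':cv2.resize(p['frame'][60:220,360:520],(400,400))},'w8.png')
```

```text
t .715 .88 1.0 1.2 [[425.0, 161.0], [430.0, 152.0], [433.0, 145.0], [438.0, 130.0]]
```

View pics/w8.png

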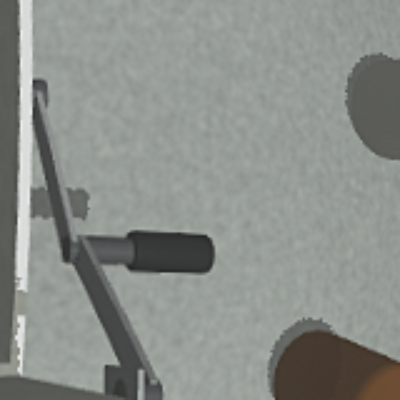

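The knob is now at (429,161), against a locked prediction of (425,161), and lowering meets 30 N of resistance. The stay is locked. I ease the load, release and rise.

drive_tool --series "-0.03 0 0 0 0 0 0; -0.05 0 0 0 0 0 0; -0.05 0 0 0 0 0 0; -0.05 0 0 0 0 0 0.6; -0.05 0 0 0 0 0 0.6; -0.05 0 0 0 0 0 0.6; -0.05 0 -0.15 0 0 0 0.6; -0.05 0 -0.35 0 0 0 0.6; 0.1 0 -0.55 0 0 0 0.6; 0.3 0 -0.6 0 0 0 0.6; 0.3 0 -0.6 0 0 0 0.6"

```text
time_s: 15.2
eef_pos: [604.6, 85.5, 363.9]
ee_rot: [-0.007, -0.114, 0.993, 0.002]
force: [0.6, 0.8, -0.1]
grip_width: 0.6
```

Run:
```python
from h import *
print(pose()[0],pose()[2]['joints'])
p=cap('wrist')
print('handle',[(np.round(d['rect']).tolist(),round(d['confidence'],2)) for d in nets.spot_in('lid_handle',p)[:3]],[proj(p,ch(105-240*np.cos(t),0,100+240*np.sin(t))) for t in (1.39,1.3)])
# approach b4 at TCP z 120
print(rel([561,-195,300],A+np.pi/2))
```

```text
[604.56670996  85.48416257 363.8854643 ] [-5.16827862e-02  4.98539013e-01  8.02152947e-01  1.07887448e-03
  1.85465480e+00 -1.85115344e+00]
handle [([139.0, 220.0, 412.0, 275.0], 0.82), ([111.0, 12.0, 162.0, 59.0], 0.74)] [array([270.09035636, 262.0223892 ]), array([270.1392717 , 231.66434793])]
(array([ 0.887, -2.196,  0.512]), array([ 0.012, -0.032,  0.008]))
```

drive_tool --series "0.15 -0.3 0 0 -0.03 0 0.6; 0.3 -0.65 0 0 -0.03 0 0.6; 0.45 -1 0.2 0 -0.03 0 0.6; 0.45 -1 0.3 0 -0.03 0 0.6"

```text
time_s: 15.7
eef_pos: [579.5, -47.8, 323.2]
ee_rot: [-0.002, -0.112, 0.994, 0.003]
force: [0.2, 0.6, -0.3]
grip_width: 0.601
```

drive_tool --series "0.15 -0.35 0.2 0 0 0 0.6; 0.3 -0.7 0.4 0 0 0 0.6; 0.44 -1 0.7 0 0 0 0.6; 0.44 -1 0.9 0 0 0 0.6; 0.44 -1 1 0 0 0 0.6; 0.44 -1 1 0 0 0 0.6"

```text
time_s: 16.3
eef_pos: [554.0, -175.2, 201.2]
ee_rot: [-0.004, -0.112, 0.994, 0.004]
force: [-0.3, -0.3, -0.2]
grip_width: 0.598
```

```bash
cat > look.py <<'E'
from h import *
import sys
p=cap('wrist'); save(p,sys.argv[1])
print(pose()[0],pose()[2]['joints'].round(2),pose()[2]['grip_width'])
top={2:68,3:62,4:56}
for n in (2,3,4):
    print(n,[(np.round(d['rect']).tolist(),round(d['confidence'],2),atz(p,(d['rect'][0]+d['rect'][2])/2,(d['rect'][1]+d['rect'][3])/2,top[n]/2).round()) for d in nets.spot_in(f'beaker{n}_mid',p)[:3]])
E
python3 look.py w9.png
```

```text
[ 554.72688042 -175.19153395  203.06871598] [-0.51  0.44  1.3   0.    1.41 -2.3 ] 0.5999009750282732
2 [([249.0, 44.0, 320.0, 112.0], 0.55, array([ 443., -188.,   34.]))]
3 [([126.0, 128.0, 189.0, 179.0], 0.86, array([ 550., -308.,   31.]))]
4 [([386.0, 322.0, 560.0, 419.0], 0.4, array([803., 250.,  28.]))]
```

View pics/w9.png

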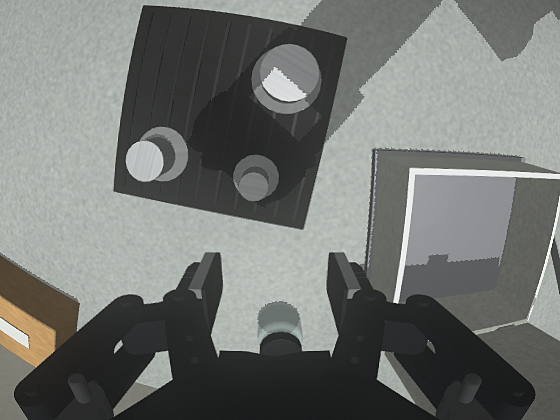

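The wrist view shows b4's top at (254,184), b3's at (145,161) and b2's at (287,72). I work out b4's position from this view.

Run:
```python
from h import *
p=cap('wrist')
for n,u,v,h in (('b4t',254,184,56),('b4ring',256,177,4),('b3t',145,161,62),('b3ring',160,154,4),('b2t',286,76,68),('b2ring',287,79,4)): print(n,atz(p,u,v,h).round(1))
print(rel([561,-194.5,-2],A+np.pi/2))
T,r,_=pose()
print('tcp px',[proj(p,T+r.apply([0,0,-k])).round() for k in (0,20,30,40,60)])
```

```text
b4t [ 559.  -194.9   56. ]
b4ring [ 562.  -194.8    4. ]
b3t [ 557.9 -312.6   62. ]
b3ring [ 558.8 -315.8    4. ]
b2t [ 446.1 -188.1   68. ]
b2ring [ 441.5 -185.3    4. ]
(array([-0.017, -0.174,  1.718]), array([ 0.009, -0.004,  0.   ]))
tcp px [array([274., 239.]), array([274., 253.]), array([274., 261.]), array([274., 270.]), array([274., 292.])]
```

drive_tool --series "0 -0.1 0.2 0.01 0 0 0.6; -0.02 -0.17 0.45 0.01 0 0 0.6; -0.02 -0.17 0.7 0.01 0 0 0.6; -0.02 -0.17 0.9 0.01 0 0 0.6; -0.02 -0.17 0.9 0.01 0 0 0.6"

```text
time_s: 17.05
eef_pos: [560.5, -193.3, 94.0]
ee_rot: [-0.003, -0.113, 0.994, 0.001]
force: [-0.9, -1.0, -1.7]
grip_width: 0.602
```

drive_tool --series "0 0 0.2 0 0 0 0.6; 0 0 0.4 0 0 0 0.6; 0 0 0.6 0 0 0 0.6; 0 0 0.75 0 0 0 0.6; 0 0 0.82 0 0 0 0.6; 0 0 0.82 0 0 0 0.6"

```text
time_s: 17.65
eef_pos: [560.4, -193.2, -3.9]
ee_rot: [-0.003, -0.113, 0.994, 0.001]
force: [0.2, -0.2, 0.2]
grip_width: 0.6
```

Run:
```python
from h import *
print(rel([560.5,-195,-4],A+np.pi/2))
p=cap('wrist');save({'frame':p['frame'][130:350,130:430]},'w10.png')
```

```text
(array([ 0.002, -0.015,  0.001]), array([ 0.005, -0.01 ,  0.002]))
```

View pics/w10.png

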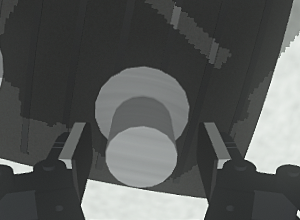

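b4 stands centred between the pads with its top at crop (142,155). I close and lift.

drive_tool --series "0 0 0 0 0 0 0; 0 0 0 0 0 0 0; 0 0 0 0 0 0 0; 0 0 0 0 0 0 0; 0 0 0 0 0 0 0; 0 0 0 0 0 0 0; 0 0 -0.2 0 0 0 0; 0 0 -0.5 0 0 0 0; 0 0 -0.8 0 0 0 0; 0 0 -1 0 0 0 0; 0 0 -1 0 0 0 0" --newtons 40

```text
time_s: 18.8
eef_pos: [562.9, -194.4, 121.1]
ee_rot: [0.001, -0.113, 0.994, -0.002]
force: [0.5, -0.0, -1.1]
grip_width: 0.344
```

Run:
```python
from h import *
print(rel(ch(-5,0,160),A+np.pi/2),rel([560.5,-195,160],A+np.pi/2))
```

```text
(array([-0.541,  2.173, -0.331]), array([-0.007,  0.003,  0.002])) (array([ 0.02 , -0.002, -0.324]), array([-0.007,  0.003,  0.002]))
```

drive_tool --series "0 0.1 -0.25 0 0 0 0; -0.1 0.4 -0.33 0 0 0 0; -0.2 0.7 -0.33 0 0 0 0; -0.27 1 -0.33 0 0 0 0; -0.27 1 -0.33 0 0 0 0"

```text
time_s: 19.3
eef_pos: [567.1, -66.2, 159.8]
ee_rot: [0.0, -0.115, 0.993, -0.001]
force: [-0.1, -0.3, -0.3]
grip_width: 0.34
```

drive_tool --series "-0.1 0.35 0 0 0 0 0; -0.18 0.7 0 0 0 0 0; -0.26 1 0 0 0 0 0; -0.26 1 0 0 0 0 0; -0.26 1 0 0 0 0 0"

```text
time_s: 19.8
eef_pos: [570.0, 57.5, 158.9]
ee_rot: [-0.0, -0.115, 0.993, -0.001]
force: [0.4, 0.4, 0.1]
grip_width: 0.342
```

Run:
```python
from h import *
print(rel(ch(-5,0,-1),A+np.pi/2),pose()[2]['grip_width'])
```

```text
(array([-0.014,  0.145,  1.332]), array([-0.005, -0.001,  0.012])) 0.341955182617766
```

drive_tool --series "-0.01 0.1 0.1 0 0 0.01 0; -0.01 0.145 0.3 0 0 0.01 0; -0.01 0.145 0.5 0 0 0.01 0; -0.01 0.145 0.7 0 0 0.01 0; -0.01 0.145 0.9 0 0 0.01 0; -0.01 0.145 0.9 0 0 0.01 0"

```text
time_s: 20.4
eef_pos: [564.8, 73.9, 47.1]
ee_rot: [-0.003, -0.112, 0.994, -0.001]
force: [1.0, 0.1, 0.3]
grip_width: 0.342
```

drive_tool --series "0 0 0.12 0 0 0 0; 0 0 0.24 0 0 0 0; 0 0 0.34 0 0 0 0; 0 0 0.4 0 0 0 0; 0 0 0.425 0 0 0 0; 0 0 0.425 0 0 0 0;0 0 0.425 0 0 0 0"

```text
time_s: 21.1
eef_pos: [565.6, 73.5, -0.3]
ee_rot: [-0.002, -0.112, 0.994, -0.001]
force: [-10.9, -0.6, 27.8]
grip_width: 0.34
```

Run:
```python
from h import *
print(rel(ch(-5,0,-2),A+np.pi/2),pose()[2]['grip_width'],pose()[2]['force'])
```

```text
(array([-0.018,  0.003,  0.014]), array([-0.003, -0.009, -0.001])) 0.3395178278671683 [-10.86933793  -0.58120763  27.78379328]
```

drive_tool --series "-0.01 0 -0.015 0 0 0 0; -0.01 0 -0.02 0 0 0 0; -0.01 0 -0.02 0 0 0 0.6; -0.01 0 -0.02 0 0 0 0.6; -0.01 0 -0.02 0 0 0 0.6; -0.01 0 -0.02 0 0 0 0.6;-0.01 0 -0.2 0 0 0 0.6;-0.01 0 -0.5 0 0 0 0.6;-0.01 0 -0.8 0 0 0 0.6;-0.01 0 -1 0 0 0 0.6;-0.01 0 -1 0 0 0 0.6"

```text
time_s: 22.2
eef_pos: [568.9, 74.1, 123.2]
ee_rot: [0.001, -0.112, 0.994, -0.002]
force: [-0.3, 0.0, -0.9]
grip_width: 0.598
```

drive_tool --series "0 0 -0.2 0 0 0 0.6; 0.05 -0.2 -0.3 0 0 0 0.7; 0.1 -0.5 -0.4 0 0 0 0.7; 0.2 -0.9 -0.4 0 0 0 0.7; 0.2 -1 -0.4 0 0 0 0.7; 0.2 -1 -0.4 0 0 0 0.7"

```text
time_s: 22.8
eef_pos: [571.9, -49.5, 170.4]
ee_rot: [0.0, -0.111, 0.994, -0.001]
force: [0.5, 1.7, 0.8]
grip_width: 0.701
```

```bash
python3 look.py w11.png
python3 - <<'E'
from h import *
from scipy.ndimage import label
p=cap('wrist')
print('pred px b4 top',proj(p,ch(-5,0,58)),'b3 top',proj(p,[557.5,-312,62]))
print(rel([557.5,-312,160],A+np.pi/2))
save({'frame':p['frame']},'w12.png')
E
```

```text
[571.82627968 -47.94643325 170.56973548] [-0.29  0.44  1.38 -0.    1.32 -2.08] 0.6973088277196172
2 [([126.0, 2.0, 210.0, 65.0], 0.57, array([ 441., -187.,   34.]))]
3 [([25.0, 97.0, 88.0, 151.0], 0.87, array([ 552., -308.,   31.])), ([286.0, 319.0, 560.0, 417.0], 0.52, array([786., 222.,  31.]))]
4 [([359.0, 180.0, 413.0, 229.0], 0.97, array([565.,  72.,  28.]))]
pred px b4 top [394.51317016 215.7058225 ] b3 top [ 35.48423278 129.31452847]
(array([ 0.614, -2.128,  0.099]), array([-0.006,  0.003,  0.003]))
```

View pics/w12.png

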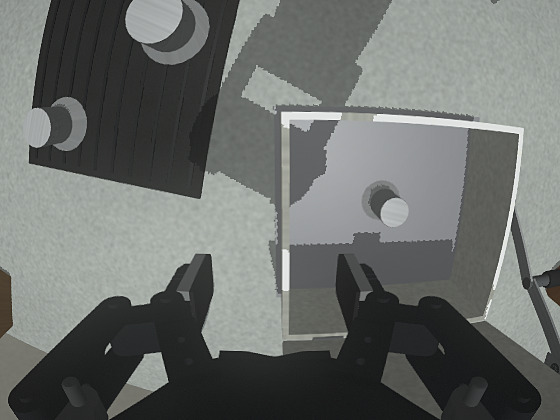

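b4 stands upright in the chest: top at (395,212), ring at (380,202). I go on to b3.

drive_tool --series "0.1 -0.35 0 0 0 0 0.7; 0.2 -0.7 0 0 0 0 0.7; 0.3 -1 0 0 0 0 0.7; 0.3 -1 0 0 0 0 0.7; 0.3 -1 0 0 0 0 0.7"

```text
time_s: 23.55
eef_pos: [563.9, -171.1, 171.4]
ee_rot: [0.001, -0.113, 0.994, -0.001]
force: [0.3, 1.0, 0.4]
grip_width: 0.705
```

drive_tool --series "0.1 -0.35 0 0 0 0 0.7; 0.2 -0.7 0 0 0 0 0.7; 0.3 -1 0 0 0 0 0.7; 0.3 -1 0 0 0 0 0.7; 0.3 -1 0 0 0 0 0.7"

```text
time_s: 24.05
eef_pos: [556.1, -294.9, 171.4]
ee_rot: [0.001, -0.113, 0.994, -0.001]
force: [0.1, 0.0, -0.9]
grip_width: 0.701
```

```bash
python3 look.py w13.png
python3 - <<'E'
from h import *
V=None
p=cap('wrist')
def blob(c,n,z,rad):
    u,v=map(int,proj(p,c)); w=40
    print(u,v)
    g=cv2.cvtColor(p['frame'],cv2.COLOR_RGB2GRAY)[max(0,v-w):v+w,max(0,u-w):u+w]
    m=(cv2.GaussianBlur(g,(3,3),0)>190).astype(np.uint8)
    k,l,st,ce=cv2.connectedComponentsWithStats(m)
    for i in range(1,k):
        if st[i,4]>80:
            cc=ce[i]+[max(0,u-w),max(0,v-w)];print(n,st[i],cc,atz(p,*cc,z))
blob([557.5,-312,62],'b3',62,22)
print(rel([557.5,-312.5,2],A+np.pi/2))
E
```

```text
[ 556.24178066 -294.32678961  171.62786079] [-0.67  0.56  1.19 -0.    1.39 -2.47] 0.6995118534932289
2 [([359.0, 59.0, 440.0, 129.0], 0.62, array([ 433., -195.,   34.]))]
3 [([229.0, 146.0, 292.0, 210.0], 0.9, array([ 552., -310.,   31.]))]
4 [([511.0, 234.0, 552.0, 270.0], 0.89, array([561.,  78.,  28.]))]
255 190
(array([ 0.024, -0.143,  1.416]), array([-0.005,  0.003,  0.006]))
```

drive_tool --series "0.02 -0.1 0.15 0 0 0 0.75; 0.02 -0.14 0.4 0 0 0 0.75; 0.02 -0.14 0.65 0 0 0 0.75; 0.02 -0.14 0.85 0 0 0 0.75; 0.02 -0.14 0.85 0 0 0 0.75"

```text
time_s: 24.8
eef_pos: [556.6, -310.1, 66.8]
ee_rot: [-0.001, -0.114, 0.993, 0.001]
force: [0.1, 0.4, 0.9]
grip_width: 0.749
```

drive_tool --series "0 0 0.15 0 0 0 0.75; 0 0 0.3 0 0 0 0.75; 0 0 0.45 0 0 0 0.75; 0 0 0.55 0 0 0 0.75; 0 0 0.575 0 0 0 0.75; 0 0 0.575 0 0 0 0.75"

```text
time_s: 25.4
eef_pos: [556.7, -310.0, -1.5]
ee_rot: [-0.001, -0.114, 0.993, 0.001]
force: [1.4, 0.0, 0.1]
grip_width: 0.755
```

Run:
```python
from h import *
p=cap('wrist');save({'frame':p['frame'][130:350,130:430]},'w14.png')
print(rel([557.5,-312.5,0],A+np.pi/2),pose()[2]['force'],proj(p,[557.5,-312.5,62]),nets.spot_in('beaker3_mid',p)[:1])
g=cv2.cvtColor(p['frame'],cv2.COLOR_RGB2GRAY)
c=cv2.HoughCircles(g[220:340,200:350],cv2.HOUGH_GRADIENT,1,30,param1=80,param2=18,minRadius=35,maxRadius=65)
print(None if c is None else (c[0][:3]+[200,220,0]))
```

```text
(array([-0.  , -0.02, -0.01]), array([ 0.003, -0.003,  0.008])) [0.30652191 0.89885153 0.14706934] [268.38560458 297.01719188] [{'rect': [214.8, 183.3, 326.0, 333.5], 'confidence': 0.58}]
[[269.5        278.5         54.40000153]]
```

drive_tool --series "0.03 -0.01 0 0 0 0 0.75; 0.03 -0.01 0 0 0 0 0.75; 0.03 -0.01 0 0 0 0 0; 0.03 -0.01 0 0 0 0 0; 0.03 -0.01 0 0 0 0 0; 0.03 -0.01 0 0 0 0 0; 0.03 -0.01 0 0 0 0 0; 0.03 -0.01 0 0 0 0 0; 0.03 -0.01 -0.2 0 0 0 0; 0.03 -0.01 -0.5 0 0 0 0; 0.03 -0.01 -0.8 0 0 0 0; 0.03 -0.01 -1 0 0 0 0; 0.03 -0.01 -1 0 0 0 0"

```text
time_s: 26.8
eef_pos: [555.1, -313.3, 122.3]
ee_rot: [0.001, -0.114, 0.993, -0.002]
force: [1.0, 0.2, -0.5]
grip_width: 0.502
```

Run:
```python
from h import *
p=cap('wrist');save({'frame':cv2.resize(p['frame'][180:350,190:360],(510,510))},'w15.png')
T,r,s=pose();print(T,s['grip_width'],[proj(p,T+r.apply([0,0,-k])).round(1) for k in (58,63)],proj(p,T+r.apply([10,0,-63])).round(1))
print(rel([557,-312.5,185],A+np.pi/2), rel(ch(-5,0,185),A+np.pi/2))
```

```text
[ 554.2377166  -312.64057811  119.73039138] 0.502607098806109 [array([276. , 285.9]), array([276. , 291.9])] [276.1 271.2]
(array([-0.023, -0.004, -0.544]), array([-0.001,  0.   ,  0.008])) (array([-0.84 ,  3.116, -0.546]), array([-0.001,  0.   ,  0.008]))
```

View pics/w15.png

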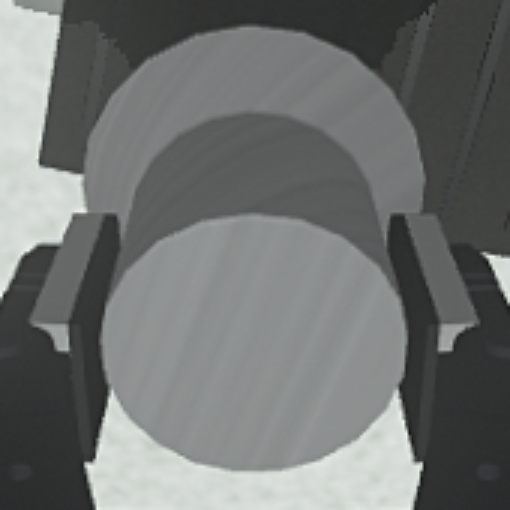

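b3's top is centred at (275,294), on the tool axis to within 1 mm. b4 stands at about chest (-9,0), both by the picture and by the release pose. I carry b3 over.

drive_tool --series "0 0.1 -0.3 0 0 0 0; -0.1 0.4 -0.4 0 0 0 0; -0.2 0.7 -0.4 0 0 0 0; -0.28 1 -0.4 0 0 0 0; -0.28 1 -0.4 0 0 0 0"

```text
time_s: 27.35
eef_pos: [559.3, -183.8, 165.9]
ee_rot: [-0.001, -0.116, 0.993, 0.001]
force: [-0.9, -0.3, -1.0]
grip_width: 0.507
```

drive_tool --series "-0.1 0.35 0 0 0 0 0; -0.19 0.7 0 0 0 0 0; -0.27 1 0 0 0 0 0; -0.27 1 0 0 0 0 0; -0.27 1 0 0 0 0 0"

```text
time_s: 27.85
eef_pos: [562.8, -59.5, 164.7]
ee_rot: [-0.002, -0.117, 0.993, 0.001]
force: [0.0, -1.2, -0.4]
grip_width: 0.505
```

drive_tool --series "-0.1 0.35 0 0 0 0 0; -0.18 0.7 0 0 0 0 0; -0.25 1 0 0 0 0 0; -0.25 1 0 0 0 0 0; -0.25 1 0 0 0 0 0"

```text
time_s: 28.35
eef_pos: [564.2, 63.2, 164.1]
ee_rot: [-0.003, -0.116, 0.993, 0.001]
force: [-0.0, -0.1, -0.8]
grip_width: 0.503
```

Run:
```python
from h import *
print(rel(ch(-10,-.4,75),A+np.pi/2),pose()[0],pose()[2]['grip_width'])
```

```text
(array([-0.011,  0.079,  0.743]), array([ 0.006, -0.011,  0.017])) [564.23660026  63.23099743 164.14607271] 0.5029689367390268
```

drive_tool --series "-0.01 0.08 0.1 0.01 -0.01 0.02 0; -0.01 0.08 0.3 0.01 -0.01 0.02 0; -0.01 0.08 0.5 0.01 -0.01 0.02 0; -0.01 0.08 0.65 0.01 -0.01 0.02 0; -0.01 0.08 0.74 0.01 -0.01 0.02 0; -0.01 0.08 0.74 0.01 -0.01 0.02 0; -0.01 0.08 0.74 0.01 -0.01 0.02 0"

```text
time_s: 29.05
eef_pos: [563.2, 72.1, 76.0]
ee_rot: [0.0, -0.111, 0.994, -0.001]
force: [0.6, -1.0, -0.7]
grip_width: 0.506
```

Run:
```python
from h import *
print(rel(ch(-10,-.4,1),A+np.pi/2),pose()[0],pose()[2]['force'])
```

```text
(array([0.002, 0.008, 0.625]), array([-0.005,  0.001, -0.005])) [563.19172771  72.13689577  75.95964229] [ 0.61848069 -1.03628135 -0.6923853 ]
```

drive_tool --series "0.002 0.008 0.1 0 0 0 0; 0.002 0.008 0.2 0 0 0 0; 0.002 0.008 0.3 0 0 0 0; 0.002 0.008 0.4 0 0 0 0; 0.002 0.008 0.48 0 0 0 0; 0.002 0.008 0.54 0 0 0 0; 0.002 0.008 0.54 0 0 0 0"

```text
time_s: 29.75
eef_pos: [562.2, 73.0, 10.0]
ee_rot: [-0.001, -0.111, 0.994, -0.001]
force: [0.3, -0.6, -0.6]
grip_width: 0.503
```

drive_tool --series "0 0 0.04 0 0 0 0; 0 0 0.07 0 0 0 0; 0 0 0.08 0 0 0 0; 0 0 0.08 0 0 0 0"

```text
time_s: 30.15
eef_pos: [562.7, 72.9, 1.4]
ee_rot: [0.0, -0.111, 0.994, -0.001]
force: [-2.6, -0.3, 6.8]
grip_width: 0.504
```

Light contact at the expected floor height means b3 is over b4. I release and rise.

drive_tool --series "0 0 -0.003 0 0 0 0.75; 0 0 -0.003 0 0 0 0.75; 0 0 -0.003 0 0 0 0.75; 0 0 -0.003 0 0 0 0.75; 0 0 -0.003 0 0 0 0.75; 0 0 -0.2 0 0 0 0.75; 0 0 -0.5 0 0 0 0.75; 0 0 -0.8 0 0 0 0.75; 0 0 -1 0 0 0 0.75; 0 0 -1 0 0 0 0.75"

```text
time_s: 31.15
eef_pos: [564.3, 73.1, 124.9]
ee_rot: [0.003, -0.111, 0.994, -0.002]
force: [-0.6, 1.2, -0.1]
grip_width: 0.75
```

drive_tool --series "0.1 -0.1 -0.3 0 0 0 0.9; 0.35 -0.4 -0.4 0 0 0 0.9; 0.6 -0.7 -0.4 0 0 0 0.9; 0.8 -1 -0.4 0 0 0 0.9; 0.8 -1 -0.4 0 0 0 0.9"

```text
time_s: 31.65
eef_pos: [495.3, -68.6, 172.1]
ee_rot: [0.003, -0.109, 0.994, -0.002]
force: [0.1, 0.0, -0.2]
grip_width: 0.899
```

```bash
python3 look.py w16.png
python3 - <<'E'
from h import *
p=cap('wrist')
print('pred b3',proj(p,ch(-9,-.4,64)),proj(p,ch(-9,-.4,6)),'b2',proj(p,[442,-186,68]))
print(rel([442,-186,160],A+np.pi/2))
E
```

```text
[496.06961351 -66.66338556 172.08896238] [-0.37  0.27  1.61 -0.    1.25 -2.16] 0.89913932412407
2 [([126.0, 64.0, 209.0, 139.0], 0.95, array([ 433., -191.,   34.]))]
3 [([358.0, 242.0, 410.0, 288.0], 0.85, array([558.,  74.,  31.]))]
4 []
pred b3 [387.16470562 281.90368111] [372.70369894 258.29687751] b2 [155.32006749 107.88941598]
(array([ 0.674, -0.888,  0.102]), array([-0.007,  0.011, -0.002]))
```

drive_tool --series "0.22 -0.3 0 0 0.01 0 0.95; 0.44 -0.6 0 0 0.01 0 0.95; 0.67 -0.88 0 0 0.01 0 0.95; 0.67 -0.88 0 0 0.01 0 0.95; 0.67 -0.88 0 0 0.01 0 0.95"

```text
time_s: 32.4
eef_pos: [442.3, -184.6, 172.0]
ee_rot: [0.0, -0.112, 0.994, -0.001]
force: [0.2, -0.3, -0.4]
grip_width: 0.955
```

```bash
python3 look.py w17.png
python3 - <<'E'
from h import *
p=cap('wrist')
save({'frame':p['frame'][60:400,60:540]},'w18.png')
for x,y in ((442,-186),(446,-188)): print('b2',proj(p,[x,y,68]),proj(p,[x,y,4]))
print(rel([443,-186,0],A+np.pi/2))
E
```

```text
[ 442.59723203 -184.01811198  172.10804547] [-0.64  0.23  1.67 -0.    1.24 -2.43] 0.9521199759785265
2 [([233.0, 130.0, 306.0, 212.0], 0.94, array([ 428., -193.,   34.]))]
3 [([428.0, 295.0, 455.0, 314.0], 0.97, array([544.,  61.,  31.]))]
4 []
b2 [272.08420534 193.61682424] [272.57262533 179.08571994]
b2 [268.92438389 197.32868016] [269.96284871 182.17934459]
(array([ 0.002, -0.013,  1.435]), array([-0.007,  0.001,  0.002]))
```

View pics/w18.png

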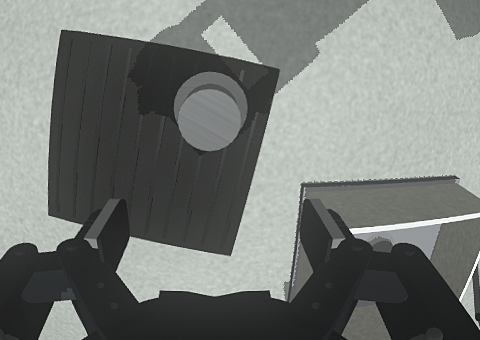

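The picture shows b2's top at (270,180) and its ring at (271,167). That is about 12 px off the prediction, so b2 may have been nudged.

Run:
```python
from h import *
p=cap('wrist')
a=atz(p,270,180,68);b=atz(p,271,167,4);print(a,b)
g=cv2.cvtColor(p['frame'],cv2.COLOR_RGB2GRAY)
c=cv2.HoughCircles(g[120:240,210:340],cv2.HOUGH_GRADIENT,1,8,param1=60,param2=12,minRadius=28,maxRadius=42);print(c[0][:4]+[210,120,0])
print(rel([(a[0]+b[0])/2,(a[1]+b[1])/2,4],A+np.pi/2))
```

```text
[ 430.19091867 -190.73097109   68.        ] [ 429.31553683 -190.78525101    4.        ]
[[270.5        168.5         36.90000153]
 [269.5        177.5         33.29999924]
 [277.5        179.5         39.09999847]
 [264.5        184.5         36.90000153]]
(array([ 0.117, -0.027,  1.402]), array([-0.007,  0.001,  0.001]))
```

drive_tool --series "0.08 -0.02 0.15 0 0 0 1; 0.12 -0.027 0.4 0 0 0 1; 0.12 -0.027 0.65 0 0 0 1; 0.12 -0.027 0.85 0 0 0 1; 0.12 -0.027 0.85 0 0 0 1"

```text
time_s: 33.2
eef_pos: [428.2, -189.2, 67.9]
ee_rot: [-0.001, -0.113, 0.994, 0.0]
force: [-0.3, 0.2, -0.2]
grip_width: 1.0
```

Run:
```python
from h import *
p=cap('wrist')
g=cv2.cvtColor(p['frame'],cv2.COLOR_RGB2GRAY)
c=cv2.HoughCircles(g[140:330,190:360],cv2.HOUGH_GRADIENT,1,8,param1=60,param2=15,minRadius=45,maxRadius=70);print(c[0][:4]+[190,140,0])
T=pose()[0];print(T,proj(p,[430,-190.7,68]),proj(p,[440,-190.7,68]),proj(p,[430,-190.7+28.5,68]))
print(nets.spot_in('beaker2_mid',p)[:1])
```

```text
[[269.5        234.5         48.29999924]
 [269.5        242.5         47.        ]
 [269.5        211.5         51.20000076]
 [271.5        221.5         61.29999924]]
[ 429.13476848 -190.01920245   69.76886418] [271.0849488  241.46888068] [267.41560482 256.29967289] [317.08183938 251.01628542]
[{'rect': [220.2, 157.9, 320.9, 283.3], 'confidence': 0.83}]
```

drive_tool --series "0 0 0.15 0 0 0 1; 0 0 0.3 0 0 0 1; 0 0 0.45 0 0 0 1; 0 0 0.54 0 0 0 1; 0 0 0.56 0 0 0 1; 0 0 0.56 0 0 0 0; 0 0 0.56 0 0 0 0; 0 0 0.56 0 0 0 0; 0 0 0.56 0 0 0 0; 0 0 0.56 0 0 0 0"

```text
time_s: 34.3
eef_pos: [430.5, -191.0, 4.9]
ee_rot: [0.001, -0.113, 0.994, -0.002]
force: [-1.3, 3.1, 5.7]
grip_width: 0.66
```

drive_tool --series "0 0 -0.1 0 0 0 0; 0 0 -0.3 0 0 0 0; 0 0 -0.6 0 0 0 0; 0 0 -0.9 0 0 0 0; 0 0 -1 0 0 0 0; 0 0 -1 0 0 0 0; 0 0 -1 0 0 0 0"

```text
time_s: 35.0
eef_pos: [429.9, -190.3, 124.5]
ee_rot: [0.001, -0.113, 0.994, -0.002]
force: [-0.2, -0.3, -0.9]
grip_width: 0.66
```

Run:
```python
from h import *
p=cap('wrist');T,r,s=pose()
g=cv2.cvtColor(p['frame'],cv2.COLOR_RGB2GRAY)
ax=[proj(p,T+r.apply([dx,0,-66])).round(1).tolist() for dx in (0,10)]
d=np.linalg.norm(proj(p,T+r.apply([0,28.5,-66]))-proj(p,T+r.apply([0,-28.5,-66])));print(T,s['grip_width'],ax,'diam',d)
c=cv2.HoughCircles(g[200:380,170:380],cv2.HOUGH_GRADIENT,1,5,param1=60,param2=12,minRadius=50,maxRadius=75);print(c[0][:5]+[170,200,0])
save({'frame':cv2.resize(p['frame'][170:380,170:380],(510,510))},'w19.png')
print(rel(ch(-10,-.4,165),A+np.pi/2))
```

```text
[ 429.63895143 -190.11345747  124.03509185] 0.6542562551021102 [[274.7, 299.3], [274.8, 278.2]] diam 137.55831179399914
[[273.5        308.5         74.40000153]
 [273.5        273.5         73.30000305]
 [274.5        303.5         71.09999847]
 [278.5        274.5         74.40000153]
 [274.5        278.5         68.90000153]]
(array([-1.574,  1.885, -0.346]), array([-0.007,  0.002,  0.003]))
```

View pics/w19.png

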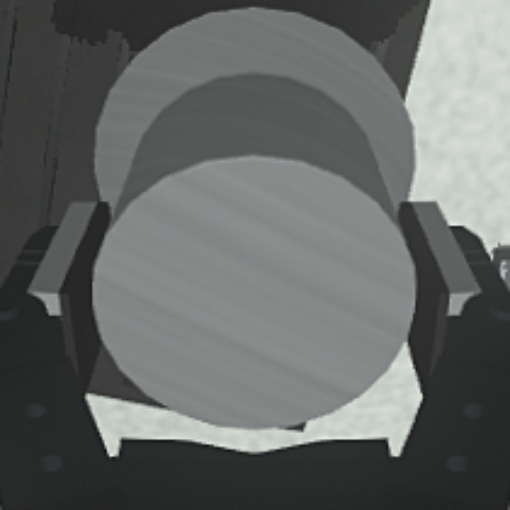

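b2's top is centred at (275,290), about 2 mm nearer the robot in the tool than b3 was at (275,294). So I shift the target by +2 mm in x and carry it.

drive_tool --series "0 0.1 -0.35 0 0 0 0; -0.2 0.3 -0.35 0 0 0 0; -0.4 0.55 -0.35 0 0 0 0; -0.6 0.8 -0.35 0 0 0 0; -0.8 0.95 -0.35 0 0 0 0; -0.8 0.95 -0.35 0 0 0 0"

```text
time_s: 35.65
eef_pos: [498.3, -54.8, 164.4]
ee_rot: [-0.0, -0.115, 0.993, -0.001]
force: [0.1, 0.3, -2.3]
grip_width: 0.657
```

drive_tool --series "-0.2 0.25 0 0 0 0 0; -0.4 0.5 0 0 0 0 0; -0.6 0.75 0 0 0 0 0; -0.78 0.94 0 0 0 0 0; -0.78 0.94 0 0 0 0 0; -0.78 0.94 0 0 0 0 0"

```text
time_s: 36.25
eef_pos: [563.2, 76.1, 162.9]
ee_rot: [-0.001, -0.115, 0.993, -0.001]
force: [-0.2, -0.0, -1.5]
grip_width: 0.658
```

Run:
```python
from h import *
print(rel(ch(-8.3,-.4,85),A+np.pi/2),pose()[0],pose()[2]['grip_width'])
```

```text
(array([-0.007, -0.024,  0.649]), array([-0.003, -0.005,  0.011])) [563.18447796  76.0756965  162.91256004] 0.6581501837899427
```

drive_tool --series "-0.007 -0.024 0.1 0 0 0.01 0; -0.007 -0.024 0.25 0 0 0.01 0; -0.007 -0.024 0.4 0 0 0.01 0; -0.007 -0.024 0.55 0 0 0.01 0; -0.007 -0.024 0.65 0 0 0.01 0; -0.007 -0.024 0.65 0 0 0.01 0; -0.007 -0.024 0.65 0 0 0.01 0"

```text
time_s: 36.95
eef_pos: [564.6, 72.8, 85.2]
ee_rot: [-0.001, -0.112, 0.994, -0.001]
force: [0.4, -0.2, -2.0]
grip_width: 0.655
```

Run:
```python
from h import *
print(rel(ch(-8.3,-.4,10),A+np.pi/2),pose()[0],pose()[2]['force'])
```

```text
(array([-0.002,  0.005,  0.626]), array([-0.003, -0.005, -0.   ])) [564.59514136  72.78331336  85.16613623] [ 0.37302355 -0.22944649 -1.9511772 ]
```

drive_tool --series "-0.002 0.005 0.1 0 0 0 0; -0.002 0.005 0.2 0 0 0 0; -0.002 0.005 0.3 0 0 0 0; -0.002 0.005 0.4 0 0 0 0; -0.002 0.005 0.5 0 0 0 0; -0.002 0.005 0.58 0 0 0 0; -0.002 0.005 0.62 0 0 0 0; -0.002 0.005 0.62 0 0 0 0"

```text
time_s: 37.75
eef_pos: [564.2, 73.3, 10.0]
ee_rot: [-0.002, -0.112, 0.994, -0.001]
force: [1.1, -0.2, -0.8]
grip_width: 0.659
```

drive_tool --series "0 0 0.015 0 0 0 0; 0 0 0.03 0 0 0 0; 0 0 0.04 0 0 0 0; 0 0 0.04 0 0 0 0"

```text
time_s: 38.15
eef_pos: [564.8, 73.3, 6.9]
ee_rot: [-0.001, -0.112, 0.994, -0.001]
force: [-4.7, -0.3, 10.2]
grip_width: 0.66
```

Contact at the expected 7 mm level shows all three are nested. I release, rise and start turning the jaws for the knob.

drive_tool --series "0 0 -0.005 0 0 0 1; 0 0 -0.005 0 0 0 1; 0 0 -0.005 0 0 0 1; 0 0 -0.005 0 0 0 1; 0 0 -0.005 0 0 0 1; 0 0 -0.2 0 0 0 1; 0 0 -0.5 0 0 0 1; 0 0 -0.8 0 0 0 1; 0 0 -1 0 0 0 1; 0 0 -1 0 0 0 1"

```text
time_s: 39.15
eef_pos: [566.7, 73.5, 130.3]
ee_rot: [0.002, -0.112, 0.994, -0.002]
force: [0.1, -0.5, -0.6]
grip_width: 1.001
```

drive_tool --series "0.1 0 -0.3 0 0 0 1; 0.4 0 -0.5 0 0 0 1; 0.7 0 -0.6 0 0 0 1; 0.8 0 -0.6 0 0 0 1; 0.8 0 -0.6 0 0 0 1"

```text
time_s: 39.65
eef_pos: [471.7, 52.1, 201.8]
ee_rot: [0.002, -0.112, 0.994, -0.002]
force: [0.3, 0.4, -0.7]
grip_width: 1.006
```

```bash
python3 look.py nest.png
python3 - <<'E'
from h import *
p=cap('wrist')
print('pred b2 top,ring',proj(p,ch(-9,-.4,70)),proj(p,ch(-9,-.4,6)))
print('knob',proj(p,ch(38,170,139)),nets.spot_in('knee_knob',p)[:2])
g=cv2.cvtColor(p['frame'],cv2.COLOR_RGB2GRAY)
u,v=proj(p,ch(-9,0,70)).astype(int)
c=cv2.HoughCircles(g[v-60:v+60,u-60:u+60],cv2.HOUGH_GRADIENT,1,8,param1=60,param2=12,minRadius=18,maxRadius=45)
print(None if c is None else c[0][:4]+[u-60,v-60,0])
print(rel(ch(0,178,215),A))
E
```

```text
[472.55686368  52.20838219 201.55000941] [-0.14  0.2   1.63 -0.    1.31 -1.93] 0.9975875013548794
2 [([244.0, 224.0, 303.0, 296.0], 0.98, array([565.,  73.,  34.])), ([154.0, 170.0, 416.0, 408.0], 0.52, array([602.,  95.,  34.]))]
3 []
4 [([483.0, 302.0, 545.0, 376.0], 0.39, array([649., 533.,  28.]))]
pred b2 top,ring [274.36488667 272.23062796] [274.44454578 248.07510194]
knob [437.38257176 336.56240155] [{'rect': [408.7, 381.4, 417.4, 405.9], 'confidence': 0.59}]
[[276.5        251.5         27.20000076]
 [274.5        267.5         27.39999962]
 [281.5        260.5         36.90000153]
 [267.5        260.5         32.70000076]]
(array([-0.851,  1.486, -0.116]), array([-0.01 , -0.   , -3.141]))
```

drive_tool --series "0 0.25 -0.1 0 0 0.3 0.6; 0 0.5 -0.12 0 0 0.6 0.6; 0 0.75 -0.12 0 0 0.9 0.6; 0 0.9 -0.12 0 0 1 0.6; 0 0.9 -0.12 0 0 1 0.6"

```text
time_s: 40.45
eef_pos: [448.7, 159.4, 215.0]
ee_rot: [0.002, 0.136, 0.991, -0.001]
force: [-1.2, -0.0, -0.5]
grip_width: 0.602
```

drive_tool --series "0 0 0 0 0 0.3 0.5; 0 0 0 0 0 0.6 0.5; 0 0 0 0 0 0.9 0.5; 0 0 0 0 0 1 0.5; 0 0 0 0 0 1 0.5"

```text
time_s: 40.95
eef_pos: [449.0, 158.7, 214.7]
ee_rot: [0.002, 0.377, 0.926, -0.001]
force: [-0.2, -0.0, -0.4]
grip_width: 0.5
```

drive_tool --series "0 0 0 0 0 0.3 0.5; 0 0 0 0 0 0.6 0.5; 0 0 0 0 0 0.9 0.5; 0 0 0 0 0 1 0.5; 0 0 0 0 0 1 0.5"

```text
time_s: 41.45
eef_pos: [449.3, 158.3, 214.5]
ee_rot: [0.002, 0.593, 0.805, -0.0]
force: [-0.1, 0.1, 0.1]
grip_width: 0.498
```

Run:
```python
from h import *
print(pose()[0],pose()[2]['joints'].round(2),rel(ch(38,179,185),A))
p=cap('wrist');print('knob',proj(p,ch(38,170,139)),nets.spot_in('knee_knob',p)[:2])
```

```text
[449.29630263 158.31936948 214.53997508] [ 0.09  0.19  1.61 -0.    1.34 -0.21] (array([0.502, 1.204, 0.247]), array([0.004, 0.007, 0.15 ]))
knob [442.24716763 146.52288787] [{'rect': [430.6, 121.4, 522.9, 225.6], 'confidence': 0.64}]
```

drive_tool --series "0.3 0.2 0 0 0 0.15 0.5; 0.5 0.5 0 0 0 0.15 0.5; 0.5 0.8 0 0 0 0.15 0.5; 0.5 0.9 0 0 0 0.15 0.5; 0.5 0.9 0 0 0 0.15 0.5"

```text
time_s: 42.05
eef_pos: [535.4, 247.9, 213.6]
ee_rot: [0.002, 0.622, 0.783, -0.001]
force: [-0.4, -0.0, -0.0]
grip_width: 0.503
```

Run:
```python
from h import *
print(pose()[0],pose()[2]['joints'].round(2),rel(ch(38,179,90),A))
p=cap('wrist');save(p,'k1.png')
print('knob',[proj(p,ch(38,y,139)).round() for y in (150,170,190)],nets.spot_in('knee_knob',p)[:2])
g=cv2.cvtColor(p['frame'],cv2.COLOR_RGB2GRAY)
u,v=proj(p,ch(38,170,139)).astype(int)
m=(g[v-60:v+60,u-60:u+60]<52).astype(np.uint8)
n,l,st,ce=cv2.connectedComponentsWithStats(m)
for i in range(1,n):
    if st[i,4]>150: print(st[i]+[u-60,v-60,0,0,0],ce[i]+[u-60,v-60],atz(p,*(ce[i]+[u-60,v-60]),139))
```

```text
[535.42660506 247.9402694  213.5523129 ] [ 0.24  0.45  1.26 -0.    1.43  0.01] (array([0.024, 0.296, 1.03 ]), array([0.002, 0.007, 0.007]))
knob [array([317., 234.]), array([318., 211.]), array([319., 188.])] [{'rect': [308.2, 181.4, 389.1, 300.0], 'confidence': 0.62}]
[ 257  183  101   51 1078] [314.56586271 209.60204082] [568.69876708 250.64335765 139.        ]
[318 251  13  20 172] [322.99418605 262.10465116] [588.8257658  206.13290425 139.        ]
```

drive_tool --series "0.02 0.15 0.1 0 0 0 0.5; 0.02 0.29 0.2 0 0 0 0.5; 0.02 0.29 0.4 0 0 0 0.5; 0.02 0.29 0.6 0 0 0 0.5; 0.02 0.29 0.8 0 0 0 0.5; 0.02 0.29 0.95 0 0 0 0.5; 0.02 0.29 1 0 0 0 0.5; 0.02 0.29 1 0 0 0 0.5"

```text
time_s: 42.95
eef_pos: [567.2, 257.1, 94.5]
ee_rot: [0.001, 0.622, 0.783, -0.001]
force: [-0.0, -0.6, 0.2]
grip_width: 0.498
```

drive_tool --series "0 0 0.02 0 0 0 0; 0 0 0.02 0 0 0 0; 0 0 0.02 0 0 0 0; 0 0 0.02 0 0 0 0; 0 0 0.02 0 0 0 0; 0 0 0.02 0 0 0 0; 0 0 0.02 0 0 0 0" --newtons 25

```text
time_s: 43.65
eef_pos: [568.3, 257.3, 93.1]
ee_rot: [0.002, 0.622, 0.783, 0.001]
force: [6.0, 1.0, 2.3]
grip_width: 0.196
```

Run:
```python
from h import *
T,r,s=pose();print(T,s['grip_width'],s['force'])
K=lambda t: ch(-30+90*np.cos(t),179,80+90*np.sin(t))
print('tcp-knob',(T-K(.715)).round(1))
for t in np.arange(.8,1.75,.1): print(round(t,2),(r.inv().apply(K(t)-K(.715))/120).round(3))
```

```text
[568.31743346 257.32577595  93.08407397] 0.19560498073920682 [5.97305556 0.97056343 2.34765243]
tcp-knob [ -1.2  -1.1 -45.9]
0.8 [-0.    -0.044 -0.046]
0.9 [-0.    -0.1   -0.096]
1.0 [-0.    -0.161 -0.14 ]
1.1 [ 0.    -0.225 -0.178]
1.2 [ 0.    -0.294 -0.208]
1.3 [ 0.    -0.365 -0.232]
1.4 [ 0.    -0.438 -0.249]
1.5 [ 0.001 -0.512 -0.258]
1.6 [ 0.001 -0.587 -0.26 ]
1.7 [ 0.001 -0.662 -0.255]
```

The knob is pinched: opening 0.196, about 17 mm. I draw it along its circle over the straight point.

drive_tool --series "0 -0.022 -0.023 0 0 0 0; 0 -0.044 -0.046 0 0 0 0; 0 -0.072 -0.071 0 0 0 0; 0 -0.1 -0.096 0 0 0 0; 0 -0.13 -0.118 0 0 0 0; 0 -0.161 -0.14 0 0 0 0; 0 -0.193 -0.159 0 0 0 0; 0 -0.225 -0.178 0 0 0 0; 0 -0.26 -0.194 0 0 0 0; 0 -0.294 -0.208 0 0 0 0; 0 -0.294 -0.208 0 0 0 0"

```text
time_s: 44.75
eef_pos: [533.2, 249.0, 118.0]
ee_rot: [0.002, 0.622, 0.783, 0.0]
force: [2.5, -3.7, -1.2]
grip_width: 0.201
```

drive_tool --series "0 -0.035 -0.012 0 0 0 0; 0 -0.07 -0.024 0 0 0 0; 0 -0.107 -0.032 0 0 0 0; 0 -0.144 -0.041 0 0 0 0; 0 -0.18 -0.046 0 0 0 0; 0 -0.218 -0.05 0 0 0 0; 0 -0.255 -0.052 0 0 0 0; 0 -0.293 -0.052 0 0 0 0; 0 -0.33 -0.05 0 0 0 0; 0 -0.368 -0.047 0 0 0 0; 0 -0.368 -0.047 0 0 0 0"

```text
time_s: 45.85
eef_pos: [489.2, 238.7, 123.5]
ee_rot: [0.002, 0.622, 0.783, -0.001]
force: [0.8, -5.8, -0.2]
grip_width: 0.193
```

Run:
```python
from h import *
T,r,s=pose();print(T,s['grip_width'],s['force'])
K=lambda t: ch(-30+90*np.cos(t),179,80+90*np.sin(t))
for t in (1.8,1.9,2.0,2.1,2.2,2.3): print(round(t,2),(r.inv().apply(K(t)-[0,0,46]-T)/120).round(3))
q=cap('scene');print(nets.spot_in('knee_knob',q)[:2],proj(q,K(1.7)),proj(q,K(.715)))
save(q,'s20.png')
```

```text
[489.22175933 238.66357292 123.54771466] 0.19344442102605572 [ 0.78713997 -5.7629076  -0.2396715 ]
1.8 [ 0.012 -0.047  0.016]
1.9 [ 0.012 -0.119  0.036]
2.0 [ 0.012 -0.189  0.064]
2.1 [ 0.013 -0.256  0.098]
2.2 [ 0.013 -0.318  0.139]
2.3 [ 0.013 -0.377  0.186]
[{'rect': [334.6, 181.6, 340.6, 193.0], 'confidence': 0.6}, {'rect': [122.9, 213.0, 218.1, 271.3], 'confidence': 0.2}] [343.26492524 185.58107479] [352.97706343 210.92923102]
```

Still held with low forces. I carry the knob on, lowering the lid gently nearly shut.

drive_tool --series "0.01 -0.025 0.008 0 0 0 0; 0.012 -0.05 0.016 0 0 0 0; 0.012 -0.085 0.026 0 0 0 0; 0.012 -0.12 0.036 0 0 0 0; 0.012 -0.155 0.05 0 0 0 0; 0.012 -0.19 0.064 0 0 0 0; 0.012 -0.223 0.081 0 0 0 0; 0.012 -0.256 0.098 0 0 0 0; 0.012 -0.29 0.118 0 0 0 0; 0.012 -0.318 0.139 0 0 0 0; 0.012 -0.33 0.15 0 0 0 0; 0.012 -0.33 0.15 0 0 0 0"

```text
time_s: 47.15
eef_pos: [448.9, 230.6, 105.3]
ee_rot: [0.001, 0.622, 0.783, -0.002]
force: [-4.0, -7.5, 0.1]
grip_width: 0.195
```

drive_tool --series "0 0 0 0 0 0 0.5; 0 0 0 0 0 0 0.5; 0 0 0 0 0 0 0.5; 0 0 0 0 0 0 0.5; 0 0 0 0 0 0 0.5; 0 0 -0.2 0 0 0 0.5; 0 0 -0.4 0 0 0 0.5; 0 0 -0.7 0 0 0 0.5; 0 0 -0.9 0 0 0 0.5; 0 0 -0.9 0 0 0 0.5; 0 0 -0.9 0 0 0 0.5; 0 0 -0.9 0 0 0 0.5; 0 0 -0.9 0 0 0 0.5; 0 0 -0.9 0 0 0 0.5; 0 0 -0.9 0 0 0 0.5; 0 0 -0.9 0 0 0 0.5"

```text
time_s: 48.75
eef_pos: [448.9, 231.1, 213.1]
ee_rot: [0.001, 0.622, 0.783, -0.002]
force: [-0.1, -0.4, -0.4]
grip_width: 0.495
```

Run:
```python
from h import *
T,r,s=pose();print(T,s['joints'].round(2))
for n in('wrist','scene','top'):
  q=cap(n);save(q,'f_'+n+'.png')
  print(n,[(np.round(d['rect']),round(d['confidence'],2)) for d in nets.spot_in('lid_handle',q)[:3]],proj(q,ch(-135,0,105)).round(),'knob',proj(q,ch(-94,170,143)).round(),[(np.round(d['rect']),round(d['confidence'],2)) for d in nets.spot_in('knee_knob',q)[:2]])
print(rel(ch(-135,0,150),A))
```

```text
[448.9470668  231.08704675 213.13739515] [ 0.25  0.26  1.52 -0.    1.36  0.02]
wrist [(array([228., 239., 452., 395.]), 0.56)] [231. 346.] knob [264. 216.] [(array([255., 191., 349., 274.]), 0.94)]
scene [(array([236., 192., 343., 256.]), 0.57), (array([318., 182., 345., 214.]), 0.21)] [273. 196.] knob [333. 184.] [(array([320., 179., 343., 211.]), 0.53)]
top [(array([224., 183., 333., 287.]), 0.63)] [289. 284.] knob [215. 281.] [(array([221., 250., 239., 285.]), 0.47)]
(array([-1.49 , -0.415,  0.536]), array([-0.003,  0.01 ,  0.006]))
```

Run:
```python
import cv2,numpy as np
f=lambda a,x:cv2.resize(cv2.imread(a)[x[0]:x[1],x[2]:x[3]],(400,300),interpolation=cv2.INTER_CUBIC)
s=(165,285,210,370);t=(170,305,190,370)
im=np.vstack([np.hstack([f('pics/scene0.png',s),f('pics/f_scene.png',s)]),np.hstack([f('pics/nest.png',(150,400,140,460)),f('pics/f_wrist.png',(150,400,140,460))])])
cv2.imwrite('pics/final.png',im)
```

```text
(no output)
```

View pics/final.png

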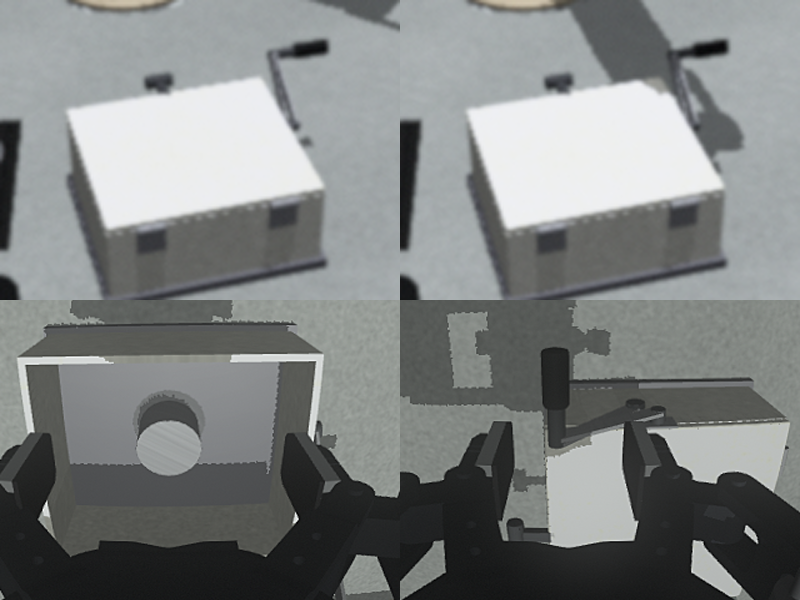

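The after-view matches the start view: the handle is at (159,81) in both and the lid edges coincide, so the lid is shut. b2 stands upright in the chest with the smaller ones hidden under it. I rise clear and hand in.

drive_tool --series "0 0 -0.3 0 0 0 0.5; 0 0 -0.6 0 0 0 0.5; 0 0 -0.8 0 0 0 0.5; 0 0 -0.8 0 0 0 0.5; 0 0 -0.8 0 0 0 0.5; 0 0 -0.8 0 0 0 0.5; 0 0 -0.8 0 0 0 0.5; 0 0 -0.8 0 0 0 0.5; 0 0 -0.8 0 0 0 0.5; 0 0 -0.8 0 0 0 0.5"

```text
time_s: 50.2
eef_pos: [449.0, 231.6, 309.2]
ee_rot: [0.001, 0.622, 0.783, -0.002]
force: [-0.0, 0.7, 0.2]
grip_width: 0.501
```

Run:
```python
from h import *
q=cap('scene');a=cv2.imread('pics/scene0.png')[:,:,::-1]
d=np.abs(q['frame'].astype(int)-a).max(2)[180:290,232:345]
print('changed px',(d>50).sum(), telemetry.sense()['force'].round(1))
print(ctrl.finish_job())
```

```text
changed px 797 [ 0.4 -0.4 -0.7]
the job is handed in; nothing more can be done
None
```

The job is done and handed in at about 50 s. I raised the lid until the stay locked and nested the three beakers on the mat mouth down on the chest floor: beaker 4, then 3 over it, then 2 over that (beaker 1 was absent). Then I drew the knee forward over its straight point and let the lid down shut.

**Checks that passed**
- **Lock:** the knob was at its locked position in the wrist view, and lowering the lid met about 30 N.
- **Nesting:** beakers 3 and 2 each touched down at the height expected for the chest floor. Beaker 2 then stood upright, and the detector no longer found 3 or 4 inside the chest.
- **Lid:** in the scene view taken after I released the knob, the lid edges, handle and knob matched the starting picture.

**Checks that failed or disagreed**
- **Finger height:** the physical fingertips sit about 33 mm above the reported TCP, so the first pinch at the handle missed. I corrected for this from then on.
- **Lock:** the first attempt fell just short of the lid's limit, and I had to push further; the wrist force reached about 41 N.
- **Beaker 4:** I pressed it onto the chest floor with about 28 N before easing off.
- **Beaker 2:** it had moved about 12 mm by the time I reached it, so I measured it again before gripping.
- **Final image comparison:** 797 pixels differed from the start around the chest. The arm's changed shadow probably explains it, but I handed in without checking which pixels they were.
- **Bottle and jars:** I kept clear of them but did not measure them again at the end.

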